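# Change over the flasks in a push-latch incubator shaker

## Task

The shaker's run is over: press its clear lid once to unlatch it and let it swing open, move every finished flask out of the shaker's cups into the deep compartments of the white carrier, and gently lower all the new flasks waiting on the bench into the cups, one flask to a cup or compartment and all standing upright. Then bring the lid down, press it home until it latches shut again, and press the start button. Do not drop or bang the glass, and leave the other things on the bench where they are.

Things in the scene. Friction and masses are not known exactly. Their poses are not given: they have to be found in the camera images.
- shaker: compact incubator shaker, cream, 265 x 320 mm, fixed; origin on the bench under the middle cup, x to the back (hinge side), y left, z up. Chamber walls 100 mm high (x -64 to 69 mm). Console in front (x -155 to -64) 75 mm high; on it a latch tower (x -88 to -70, y -25 to 25) rises to 137 mm just before the lid. Three round cups in a row at x 0, y 90, 0, -90 mm.
- lid (a joint): angle (rad) of the clear sprung lid (0.3 kg): 0 = shut and latched, 1.5 = fully open, -0.072 = pressed down to the stop (8 mm at the pad). Push-push latch: press the latched lid to the stop and let go, and it swings fully open in 2 to 3 s and stays; bring it down (4 N at the front), press to the stop (7 N), let go: latched at about 0. Each full press toggles; after a half press, press again.
- lid_press (a point): centre of the grey press pad, 22 x 70 mm, on top of the lid's front edge; moves with the lid. Hinge line: along y, 62 mm behind the shaker's origin, 100 mm up. Shut, the pad is 117 mm before and 70 mm above the hinge line, the lid's flat outer face 67 mm above it, the front edge 130 mm before it. Fully open the lid stands upright, outer face 60 mm behind the hinge, top edge at z = 235 mm.
- start (a joint): travel of the start button, m: 0 = out, 0.005 = fully pressed (4 N); springs back.
- start_top (a point): centre of the top of the round grey start button (24 mm across, top 96 mm over the bench) on the console, 120 mm in front of and 85 mm to the right (-y) of the shaker's origin; press straight down.
- carrier: white open carrier, 175 x 95 mm, 62 mm deep, fixed to the bench, walls 5 mm, split by a cross wall (53 mm high) into two compartments 80 x 85 mm one behind the other along its own x. Origin at the centre of its underside.
- cup_left (a point): centre of the inner floor of the left (+y) cup of the shaker, 34 mm over the bench; the cup is round, 75 mm inside, 52 mm deep, rim 86 mm over the bench.
- cup_middle (a point): centre of the inner floor of the middle cup of the shaker, 34 mm over the bench; the cup is round, 75 mm inside, 52 mm deep, rim 86 mm over the bench.
- cup_right (a point): centre of the inner floor of the right (-y) cup of the shaker, 34 mm over the bench; the cup is round, 75 mm inside, 52 mm deep, rim 86 mm over the bench.
- carrier_near (a point): centre of the inner floor (5 mm over the bench) of the carrier compartment nearer the robot, 42 mm from the carrier's origin along its -x.
- carrier_far (a point): centre of the inner floor of the other compartment, 42 mm along the carrier's +x.
- done1: finished flask, in the shaker at the start (may be absent): round glass culture flask, 65 mm across its belly (widest 26 mm up), 116 mm tall with its white stopper, 0.12 kg, with a thick heavy base; flat foot 43 mm across; straight neck 26 mm in diameter from 68 mm up to the top. Origin at the centre of its underside, z up. 
- done2: finished flask, in the shaker at the start (may be absent): round glass culture flask, 65 mm across its belly (widest 26 mm up), 116 mm tall with its white stopper, 0.12 kg, with a thick heavy base; flat foot 43 mm across; straight neck 26 mm in diameter from 68 mm up to the top. Origin at the centre of its underside, z up. 
- done3: finished flask, in the shaker at the start (may be absent): round glass culture flask, 65 mm across its belly (widest 26 mm up), 116 mm tall with its white stopper, 0.12 kg, with a thick heavy base; flat foot 43 mm across; straight neck 26 mm in diameter from 68 mm up to the top. Origin at the centre of its underside, z up. 
- new1: new flask, standing on the bench at the start (may be absent): round glass culture flask, 65 mm across its belly (widest 26 mm up), 116 mm tall with its white stopper, 0.12 kg, with a thick heavy base; flat foot 43 mm across; straight neck 26 mm in diameter from 68 mm up to the top. Origin at the centre of its underside, z up. 
- new2: new flask, standing on the bench at the start (may be absent): round glass culture flask, 65 mm across its belly (widest 26 mm up), 116 mm tall with its white stopper, 0.12 kg, with a thick heavy base; flat foot 43 mm across; straight neck 26 mm in diameter from 68 mm up to the top. Origin at the centre of its underside, z up. 
- new3: new flask, standing on the bench at the start (may be absent): round glass culture flask, 65 mm across its belly (widest 26 mm up), 116 mm tall with its white stopper, 0.12 kg, with a thick heavy base; flat foot 43 mm across; straight neck 26 mm in diameter from 68 mm up to the top. Origin at the centre of its underside, z up. 
- reagent: bystander: amber bottle, 54 mm across, 115 mm tall; loose, to be left alone. Origin at the centre of its underside.
- beaker: bystander: small glass beaker, 48 mm across, 62 mm tall; loose, to be left alone. Origin at the centre of its underside.
- tip_box: bystander: white box 120 x 85 x 60 mm; loose, to be left alone. Origin at the centre of its underside.
- bulb: bystander: red rubber pipette bulb, 42 mm ball with a short spout; loose, to be left alone. Origin at the centre of its underside.
- timer: bystander: white bench timer 60 x 65 x 22 mm; loose, to be left alone. Origin at the centre of its underside.
- tube_rack: bystander: grey tube rack 85 x 160 mm, 40 mm tall; loose, to be left alone. Origin at the centre of its underside.
- wash_bottle: bystander: white wash bottle, 62 mm across, 165 mm tall; loose, to be left alone. Origin at the centre of its underside.
Not all that is in view belongs to the job. Leave any pink look-alike of the new2 alone. Leave any turquoise look-alike of the new3 alone.

How it is judged:
On the way, in this order (a step that is already met when the one before it is completed fails the run):
1. the lid has been unlatched and stands open (value of joint lid above 1.3 rad), for 0.2 s.
2. every finished flask stands in a carrier compartment and every new flask stands in a cup, the lid still open (((horizontal distance between new1 and cup_left below 0.012 m and z of new1 in the frame of cup_left below 0.008 m) or (horizontal distance between new1 and cup_middle below 0.012 m and z of new1 in the frame of cup_middle below 0.008 m) or (horizontal distance between new1 and cup_right below 0.012 m and z of new1 in the frame of cup_right below 0.008 m)) and angle between each of new1, new2, new3, done1, done2, done3's own z axis and vertical below 0.12 rad and linear speed of each of new1, new2, new3, done1, done2, done3 below 0.02 m/s and ((horizontal distance between new2 and cup_left below 0.012 m and z of new2 in the frame of cup_left below 0.008 m) or (horizontal distance between new2 and cup_middle below 0.012 m and z of new2 in the frame of cup_middle below 0.008 m) or (horizontal distance between new2 and cup_right below 0.012 m and z of new2 in the frame of cup_right below 0.008 m)) and ((horizontal distance between new3 and cup_left below 0.012 m and z of new3 in the frame of cup_left below 0.008 m) or (horizontal distance between new3 and cup_middle below 0.012 m and z of new3 in the frame of cup_middle below 0.008 m) or (horizontal distance between new3 and cup_right below 0.012 m and z of new3 in the frame of cup_right below 0.008 m)) and ((horizontal distance between done1 and carrier_near below 0.014 m and z of done1 in the frame of carrier_near below 0.008 m) or (horizontal distance between done1 and carrier_far below 0.014 m and z of done1 in the frame of carrier_far below 0.008 m)) and ((horizontal distance between done2 and carrier_near below 0.014 m and z of done2 in the frame of carrier_near below 0.008 m) or (horizontal distance between done2 and carrier_far below 0.014 m and z of done2 in the frame of carrier_far below 0.008 m)) and ((horizontal distance between done3 and carrier_near below 0.014 m and z of done3 in the frame of carrier_near below 0.008 m) or (horizontal distance between done3 and carrier_far below 0.014 m and z of done3 in the frame of carrier_far below 0.008 m)) and value of joint lid above 1 rad), for 0.3 s.
3. the lid is shut and latched (value of joint lid between -0.02 and 0.02 rad and velocity of joint lid between -0.05 and 0.05 rad/s and contact force between the fingers and lid below 0.1 N), for 0.5 s.
4. the start button has been pressed (value of joint start above 0.0035 m), for 0.05 s.
At the end, for the whole second after the job is handed in: Lid latched (within 0.02 rad of 0); every new flask in a cup, every finished one in a carrier compartment, on its floor (8 mm), centred within 12 mm (cup) or 14 mm (compartment), upright within 0.12 rad, at rest; start button pressed and out again (((horizontal distance between new1 and cup_left below 0.012 m and z of new1 in the frame of cup_left below 0.008 m) or (horizontal distance between new1 and cup_middle below 0.012 m and z of new1 in the frame of cup_middle below 0.008 m) or (horizontal distance between new1 and cup_right below 0.012 m and z of new1 in the frame of cup_right below 0.008 m)) and angle between each of new1, new2, new3, done1, done2, done3's own z axis and vertical below 0.12 rad and linear speed of each of new1, new2, new3, done1, done2, done3 below 0.02 m/s and ((horizontal distance between new2 and cup_left below 0.012 m and z of new2 in the frame of cup_left below 0.008 m) or (horizontal distance between new2 and cup_middle below 0.012 m and z of new2 in the frame of cup_middle below 0.008 m) or (horizontal distance between new2 and cup_right below 0.012 m and z of new2 in the frame of cup_right below 0.008 m)) and ((horizontal distance between new3 and cup_left below 0.012 m and z of new3 in the frame of cup_left below 0.008 m) or (horizontal distance between new3 and cup_middle below 0.012 m and z of new3 in the frame of cup_middle below 0.008 m) or (horizontal distance between new3 and cup_right below 0.012 m and z of new3 in the frame of cup_right below 0.008 m)) and ((horizontal distance between done1 and carrier_near below 0.014 m and z of done1 in the frame of carrier_near below 0.008 m) or (horizontal distance between done1 and carrier_far below 0.014 m and z of done1 in the frame of carrier_far below 0.008 m)) and ((horizontal distance between done2 and carrier_near below 0.014 m and z of done2 in the frame of carrier_near below 0.008 m) or (horizontal distance between done2 and carrier_far below 0.014 m and z of done2 in the frame of carrier_far below 0.008 m)) and ((horizontal distance between done3 and carrier_near below 0.014 m and z of done3 in the frame of carrier_near below 0.008 m) or (horizontal distance between done3 and carrier_far below 0.014 m and z of done3 in the frame of carrier_far below 0.008 m)) and value of joint lid between -0.02 and 0.02 rad and velocity of joint lid between -0.05 and 0.05 rad/s and value of joint start below 0.001 m); the robot touches nothing.
It fails at once if a flask is let fall into a cup or compartment from more than about 25 mm ((linear speed of new1 above 0.55 m/s and horizontal distance between new1 and cup_left below 0.045 m and z of new1 in the frame of cup_left between 0.01 and 0.15 m and contact force between the fingers and new1 below 0.1 N) or (linear speed of new1 above 0.55 m/s and horizontal distance between new1 and cup_middle below 0.045 m and z of new1 in the frame of cup_middle between 0.01 and 0.15 m and contact force between the fingers and new1 below 0.1 N) or (linear speed of new1 above 0.55 m/s and horizontal distance between new1 and cup_right below 0.045 m and z of new1 in the frame of cup_right between 0.01 and 0.15 m and contact force between the fingers and new1 below 0.1 N) or (linear speed of new2 above 0.55 m/s and horizontal distance between new2 and cup_left below 0.045 m and z of new2 in the frame of cup_left between 0.01 and 0.15 m and contact force between the fingers and new2 below 0.1 N) or (linear speed of new2 above 0.55 m/s and horizontal distance between new2 and cup_middle below 0.045 m and z of new2 in the frame of cup_middle between 0.01 and 0.15 m and contact force between the fingers and new2 below 0.1 N) or (linear speed of new2 above 0.55 m/s and horizontal distance between new2 and cup_right below 0.045 m and z of new2 in the frame of cup_right between 0.01 and 0.15 m and contact force between the fingers and new2 below 0.1 N) or (linear speed of new3 above 0.55 m/s and horizontal distance between new3 and cup_left below 0.045 m and z of new3 in the frame of cup_left between 0.01 and 0.15 m and contact force between the fingers and new3 below 0.1 N) or (linear speed of new3 above 0.55 m/s and horizontal distance between new3 and cup_middle below 0.045 m and z of new3 in the frame of cup_middle between 0.01 and 0.15 m and contact force between the fingers and new3 below 0.1 N) or (linear speed of new3 above 0.55 m/s and horizontal distance between new3 and cup_right below 0.045 m and z of new3 in the frame of cup_right between 0.01 and 0.15 m and contact force between the fingers and new3 below 0.1 N) or (linear speed of done1 above 0.55 m/s and horizontal distance between done1 and carrier_near below 0.045 m and z of done1 in the frame of carrier_near between 0.01 and 0.15 m and contact force between the fingers and done1 below 0.1 N) or (linear speed of done1 above 0.55 m/s and horizontal distance between done1 and carrier_far below 0.045 m and z of done1 in the frame of carrier_far between 0.01 and 0.15 m and contact force between the fingers and done1 below 0.1 N) or (linear speed of done2 above 0.55 m/s and horizontal distance between done2 and carrier_near below 0.045 m and z of done2 in the frame of carrier_near between 0.01 and 0.15 m and contact force between the fingers and done2 below 0.1 N) or (linear speed of done2 above 0.55 m/s and horizontal distance between done2 and carrier_far below 0.045 m and z of done2 in the frame of carrier_far between 0.01 and 0.15 m and contact force between the fingers and done2 below 0.1 N) or (linear speed of done3 above 0.55 m/s and horizontal distance between done3 and carrier_near below 0.045 m and z of done3 in the frame of carrier_near between 0.01 and 0.15 m and contact force between the fingers and done3 below 0.1 N) or (linear speed of done3 above 0.55 m/s and horizontal distance between done3 and carrier_far below 0.045 m and z of done3 in the frame of carrier_far between 0.01 and 0.15 m and contact force between the fingers and done3 below 0.1 N)).
It fails at once if a flask is banged: over 60 N between it and the shaker or the carrier (contact force between any of new1, new2, new3, done1, done2, done3 and shaker above 60 N or contact force between any of new1, new2, new3, done1, done2, done3 and carrier above 60 N).
It fails at once if something else on the bench is displaced by more than 50 mm or knocked over (distance of any of reagent, beaker, tip_box, bulb, timer, tube_rack, wash_bottle from where it was at the start of the episode above 0.05 m or angle between any of reagent, beaker, tip_box, bulb, timer, tube_rack, wash_bottle's own z axis and vertical above 0.6 rad).
Of new1, new2, new3 only 2 to 3 are there at a start; the rules pass over those that are not, and their reading is None.
Of done1, done2, done3 only 1 to 2 are there at a start; the rules pass over those that are not, and their reading is None.
At some moment in a run one of new1, new2, new3 may be knocked a few centimetres aside while the robot is not near it.
It also fails if it takes over 210 s, if anything falls off the work surface, if the arm or the gripper's body presses on something with over 40 N, if the wrist force passes 120 N, or if a joint passes its speed limit or range.

## Robot

A 6-joint arm with a two-finger parallel gripper is mounted at the origin on the work surface. World frame = base frame: x ahead of the robot, y to its left, z up, the work surface at z = 0. Lengths are in m, angles in rad, forces in N, time in s.
With the tool pointing down it reaches from about 0.3 to 0.75 m from the base axis. Payload 8.5 kg.
Tool frame: the origin (TCP) lies at the centre of the arm's flange, where the gripper is bolted on; the fingertips stand 166 mm ahead of it and the grasp point (between the pads) lies 147 mm ahead of it; z points along the fingers, y is the line along which they close (so a half turn about z gives the same grasp; the last joint's range is limited). The gripper opens to 88 mm and grips with 3 to 60 N. Pads are 18 mm wide; open, the fingers measure 123 mm over their backs; the gripper's body (75 mm by 187 mm) begins 45 mm behind the grasp point.
Start: joints at [1.09, 0.381, 1.297, -0, 1.464, -0.215], TCP at [0.144, 0.531, 0.405] pointing down, gripper open.
Joint ranges: [-3.11, 3.11], [-0.89, 2.33], [0.22, 2.48], [-1.42, 4.56], [0.17, 2.85], [-2.88, 2.88]. Speed limits (rad/s): [2.39, 2.39, 3.14, 3.14, 3.14, 3.14].

## Interface

Orientations are given as a unit quaternion [w, x, y, z].
In Python, from plant import sensors, vision, env gives the robot as it stands. The module is installed in compiled form; this text tells all that it offers.
- The arm moves only by the tool move_arm, never from a script. Its argument "commands" is text: rows parted by semicolons, each of 7 numbers parted by spaces: the turn, a rotation vector about the world's x, y, z in units of 6 degrees (1.0 is 6 degrees), then the shift along the world's x, y, z in units of 25 mm (1.0 is 25 mm), then the closure in counts, from 0 (fully open) to 255 (shut). A call has 1 to 5 rows; each row is the pose to reach, as a shift and turn from the pose commanded when the call began; what a row does not reach only later rows make up. A row lasts 1/12 s, in which the tool goes at most 41.7 mm and 7.16 degrees, less where a joint would pass 70% of its speed; a pose out of reach is approached as far as the arm can. A call with a gripper value outside its range is refused whole. The fingers move at their own pace and stop on an object; "grip_force" is the grip in N (left out, the last holds). Time passes only in rows, so rows that repeat a pose let the fingers close. It gives the time, the measured TCP pose, the force, the opening and the grip force at its end, in the units of the state.
- sensors.get_state(): the state, without advancing time (a new reading comes with each control period).
- vision.capture(name): name is "side" or "top"; returns (picture, depth): 480x640x3 uint8, red, green, blue; 480x640 float32, m along the optical axis (not along the pixel's ray), 0 where there is no reading.
- vision.camera_info(name): a dict with "mtx" (3x3 intrinsics, pixels), "distortion" ([k1, k2, p1, p2, k3] as OpenCV has them; the pictures are not rectified), "rvec" (rotation vector, rad) and "tvec" (3), from world to camera coordinates, as OpenCV has them. Camera axes: x right, y down, z forward; pixel columns grow to the right and rows downward; lengths in m; the calibration is good to about 2 mm. A picture is of the moment at which its call begins. camera_info takes no time and is no camera call.
- env.hand_in(): hands the job in; it is judged then, once.
The state is a dict: "t": time; "q": joint angles; "qvel": joint speeds; "effort": joint torques, N m; "tcp_pos": TCP position; "tool_rot": TCP orientation; "contact_force": force on the tool from outside, world axes, zero at the start; "moment": the same for the moment, N m; "gripper_width": finger opening in m; "grasp_force": force on a finger pad.
Only numpy, scipy, OpenCV 4.12 (cv2) and the standard library are available. Lean on these libraries where they do the work, as an engineer would, in place of code of your own. Each camera call takes 0.05 s, during which the arm holds its last target. There are 200 camera calls.

## Working session

There is one attempt and no reset: what is moved stays moved. The work goes in short steps, Python scripts to look and compute and a tool call to move; the robot and the scene stay as the last step left them, time stands still between calls to the robot, and variables do not carry over. Pictures are saved under pics/ and viewed, at most 14 in all, crops included, and the job is handed in when it is done.

Besides the shell and the picture viewer there is one more tool, called after ">>>" as name(argument=value, ...) on one line, values as JSON. move_arm: Moves the arm, as the interface text tells. Its arguments: {"type":"object","properties":{"commands":{"type":"string"},"grip_force":{"type":"number"}},"required":["commands"]}

```bash
mkdir -p pics; cat > h.py <<'E'
import numpy as np, cv2
from plant import sensors, vision, env
def cam(n):
    c=vision.camera_info(n); R,_=cv2.Rodrigues(np.array(c["rvec"],float)); return np.array(c["mtx"],float),np.array(c["distortion"],float),R,np.array(c["tvec"],float).ravel()
def ray(n,u,v):
    K,D,R,t=cam(n); p=cv2.undistortPoints(np.array([[[u,v]]],float),K,D)[0,0]
    return -R.T@t, R.T@np.array([p[0],p[1],1.])
def onz(n,u,v,z):
    o,d=ray(n,u,v); return o+d*(z-o[2])/d[2]
def cloud(n,dep):
    K,D,R,t=cam(n); g=np.mgrid[0:480,0:640]; uv=np.stack([g[1],g[0]],-1).reshape(-1,1,2).astype(float)
    p=cv2.undistortPoints(uv,K,D).reshape(480,640,2); P=np.dstack([p,np.ones((480,640))])*dep[...,None]
    return (P-t)@R
def snap(n,name):
    im,d=vision.capture(n); cv2.imwrite(f"pics/{name}.png",im[...,::-1]); return im,d
E
python3 - <<'E'
from h import *
for n in("top","side"):
    im,d=snap(n,n+"0"); np.savez(n+"0.npz",im=im,d=d); print(n,cam(n)[2:], -cam(n)[2].T@cam(n)[3])
print(sensors.get_state())
E
```

```text
top (array([[ 0.01046075, -0.99992342,  0.00661265],
       [-0.99609741, -0.01099985, -0.08757261],
       [ 0.08763865, -0.00567077, -0.99613619]]), array([0.08421792, 0.57170533, 1.52332011])) [0.4350915  0.09913854 1.56694312]
side (array([[ 0.63440863,  0.77285226, -0.01500257],
       [ 0.61666148, -0.51770905, -0.59304803],
       [-0.46610548,  0.36698328, -0.8050273 ]]), array([-0.43825888, -0.2077281 ,  1.6494504 ])) [ 1.17495101 -0.37415407  1.19808485]
{'t': 0.1, 'q': array([ 1.08970336e+00,  3.81087928e-01,  1.29815432e+00,  2.60382972e-05,
        1.46361807e+00, -2.15294782e-01]), 'qvel': array([-0.00065301, -0.00099425, -0.00196278, -0.00029288, -0.00100137,
       -0.00119498]), 'effort': array([ 3.67091736e-03, -4.38642204e+01, -2.24912560e+01,  7.15180230e-02,
        3.41678225e-02, -1.25604020e-04]), 'tcp_pos': array([0.1444464 , 0.5306392 , 0.40423158]), 'tool_rot': array([-2.28431917e-04,  1.32509586e-01,  9.91181521e-01, -5.91383070e-04]), 'contact_force': array([0.02567705, 0.36141938, 0.92943823]), 'moment': array([ 0.06827857,  0.04246272, -0.01437666]), 'grasp_force': 0.0, 'gripper_width': 0.08805277060047838}
```

View pics/top0.png

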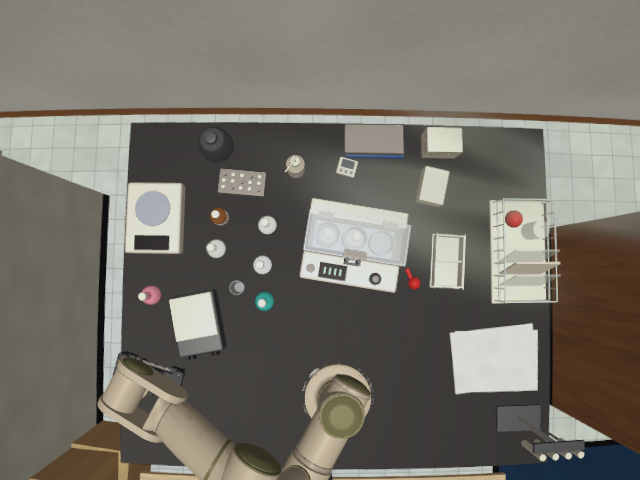

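View pics/side0.png

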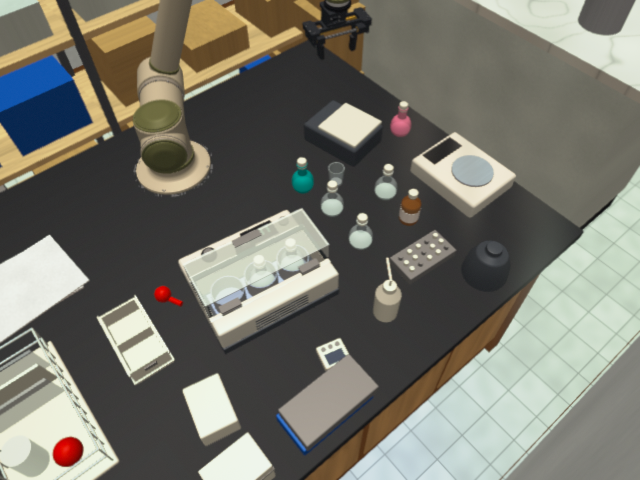

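The top view shows three clear new flasks at about (267,225), (262,265) and (216,248). There are finished flasks in the left (327,232) and middle (355,237) cups, and the right cup at (380,243) is empty. The carrier is at (448,261). The pink (150,295) and turquoise (264,301) flasks are decoys. The side view agrees with all of this.

```bash
python3 - <<'E'
from h import *
t=np.load("top0.npz")["im"]; s=np.load("side0.npz")["im"]
a=cv2.resize(t[190:310,200:400],(800,480),interpolation=cv2.INTER_CUBIC)
cv2.imwrite("pics/c1.png",a[...,::-1])
b=cv2.resize(t[190:310,295:475],(800,533),interpolation=cv2.INTER_CUBIC); cv2.imwrite("pics/c2.png",b[...,::-1])
d=np.load("top0.npz")["d"]; P=cloud("top",d)
np.set_printoptions(precision=3,suppress=True)
# stoppers: bright & height
for (u,v) in[(267,225),(262,265),(216,248),(327,232),(355,237)]:
    w=P[v-12:v+13,u-12:u+13].reshape(-1,3); z=w[:,2]; m=(z>.1)&(z<.13); print((u,v),"zmax",z.max(),"n",m.sum(),w[m].mean(0) if m.any() else None, "planeest",onz("top",u,v,.116))
# carrier rim, console
for nm,(u0,u1,v0,v1),(z0,z1) in[("carrier",(425,472,225,300),(.055,.07)),("console",(290,415,240,300),(.068,.08)),("tower",(335,375,245,275),(.13,.15)),("button",(365,388,268,292),(.085,.105))]:
    w=P[v0:v1,u0:u1].reshape(-1,3); w=w[(w[:,2]>z0)&(w[:,2]<z1)]; r=cv2.minAreaRect(w[:,:2].astype(np.float32)); print(nm,len(w),w[:,2].mean(),r,cv2.boxPoints(r).tolist(),w.mean(0))
E
```

```text
(267, 225) zmax 1.5669431201973418 n 61 [0.581 0.243 0.115] planeest [0.572 0.236 0.116]
(262, 265) zmax 1.5669431201973418 n 65 [0.446 0.258 0.113] planeest [0.445 0.249 0.116]
(216, 248) zmax 1.5669431201973418 n 60 [0.499 0.415 0.113] planeest [0.497 0.397 0.116]
(327, 232) zmax 1.5669431201973418 n 0 None planeest [0.552 0.044 0.116]
(355, 237) zmax 1.5669431201973418 n 0 None planeest [ 0.537 -0.045  0.116]
carrier 399 0.06140053750564744 ((0.4638843536376953, -0.3679634928703308), (0.10392431169748306, 0.1809290498495102), 86.52863311767578) [[0.3704395294189453, -0.4143527150154114], [0.5510365962982178, -0.4253079295158386], [0.5573291778564453, -0.32157427072525024], [0.37673211097717285, -0.310619056224823]] [ 0.465 -0.368  0.061]
console 2115 0.07463796747678199 ((0.4264477491378784, -0.030154213309288025), (0.3178064227104187, 0.08880949020385742), 81.30250549316406) [[0.3585246801376343, -0.1805153340101242], [0.44631290435791016, -0.19394488632678986], [0.49437081813812256, 0.12020690739154816], [0.4065825939178467, 0.1336364597082138]] [ 0.426 -0.029  0.075]
tower 73 0.13672462828375104 ((0.457772821187973, -0.04427909106016159), (0.10050966590642929, 0.020415492355823517), 81.43843841552734) [[0.44019728899002075, -0.09245426207780838], [0.460385262966156, -0.09549355506896973], [0.4753483533859253, 0.003896079957485199], [0.45516037940979004, 0.006935372948646545]] [ 0.458 -0.038  0.137]
button 107 0.09122195269059555 ((0.4049071669578552, -0.11353643238544464), (0.035502005368471146, 0.039454665035009384), 0.4425634741783142) [[0.3870043158531189, -0.09394679963588715], [0.38730907440185547, -0.13340027630329132], [0.42281001806259155, -0.13312606513500214], [0.422505259513855, -0.09367258846759796]] [ 0.404 -0.113  0.091]
```

View pics/c1.png

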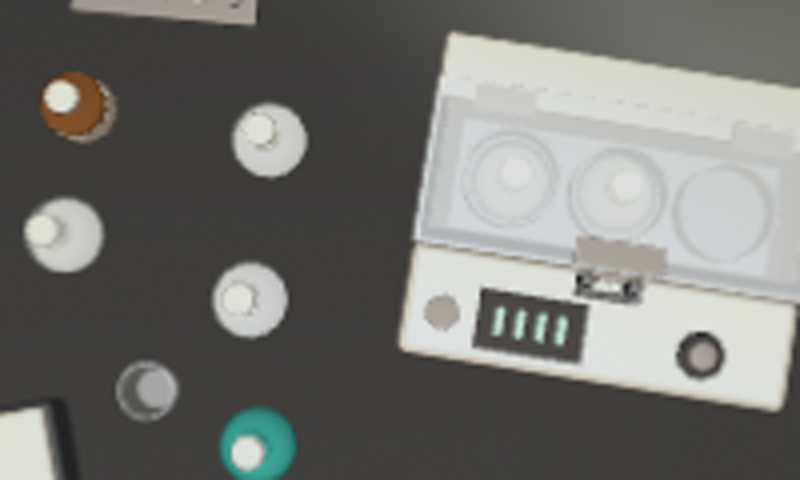

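View pics/c2.png

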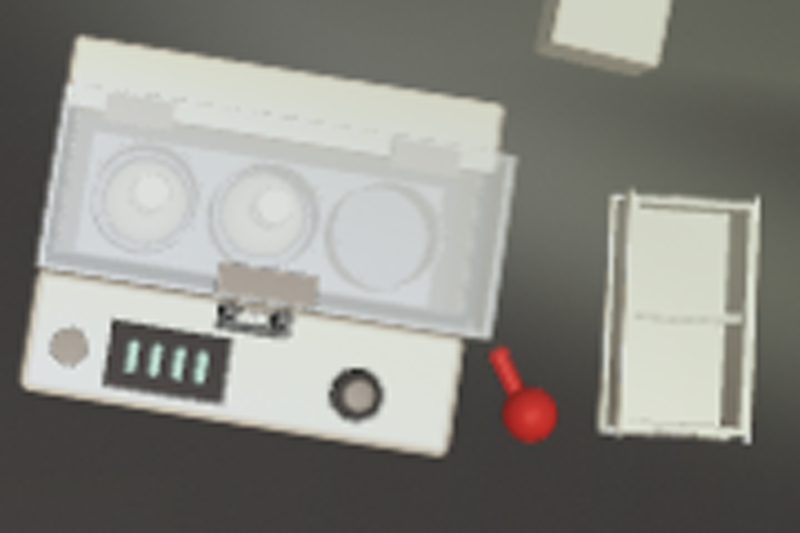

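```bash
cat >> h.py <<'E'
def flask(u,v,P,im,r=10,zlo=.106,zhi=.124):
    """stopper centre: white blob in the top image near (u,v), cast to z of top; and depth mean"""
    g=im.min(2).astype(int)[v-r:v+r+1,u-r:u+r+1]; w=P[v-r:v+r+1,u-r:u+r+1]
    m=(w[...,2]>zlo)&(w[...,2]<zhi); yy,xx=np.nonzero(m)
    uu,vv=xx.mean()+u-r,yy.mean()+v-r
    return m.sum(),(uu,vv),onz("top",uu,vv,(zlo+zhi)/2+.001),np.median(w[m],0)
E
python3 - <<'E'
from h import *
np.set_printoptions(precision=4,suppress=True)
z=np.load("top0.npz"); im,d=z["im"],z["d"]; P=cloud("top",d)
for u,v in[(265,222),(259,265),(211,248)]: print(flask(u,v,P,im))
def tri(a,b):
    o1,d1=ray("top",*a);o2,d2=ray("side",*b); s=np.linalg.lstsq(np.c_[d1,-d2],o2-o1,rcond=None)[0]; return o1+d1*s[0],o2+d2*s[1]
for a,b in[((265,222.5),(362,219)),((259.3,264.8),(332,187)),((210.8,247.8),(388,170)),((324,233),(291,243)),((351.5,236),(261,260))]: print("tri",*tri(a,b))
px=lambda x,y:(x/4.4444+295,y/4.4444+190)
print("button",onz("top",*px(358,395),.096)); 
for c in[(147,200),(263,216),(381,236)]: print("cup rim",onz("top",*px(*c),.086))
for c in[(152,190),(274,205)]: print("stopper in cup",onz("top",*px(*c),.150))
print("pad",onz("top",*px(267,284),.170))
for c in[(612,195),(758,200),(748,440),(602,433)]: print("carrier",onz("top",*px(*c),.062))
o=np.array([.5347,-.0467]); x=np.array([.9885,-.151]); y=np.array([.151,.9885])
for n,a,b in[("L",0,.09),("M",0,0),("R",0,-.09),("pad",-.055,0),("btn",-.12,-.085)]: print(n,o+a*x+b*y)
E
```

```text
(np.int64(55), (np.float64(264.5090909090909), np.float64(222.07272727272726)), array([0.5814, 0.244 , 0.116 ]), array([0.5814, 0.245 , 0.1164]))
(np.int64(59), (np.float64(259.3050847457627), np.float64(264.4237288135593)), array([0.4463, 0.2579, 0.116 ]), array([0.4475, 0.2585, 0.1148]))
(np.int64(51), (np.float64(210.45098039215685), np.float64(247.31372549019608)), array([0.4986, 0.4154, 0.116 ]), array([0.4995, 0.4161, 0.1147]))
tri [0.5808 0.2431 0.1084] [0.5817 0.2444 0.1086]
tri [0.4452 0.2593 0.1032] [0.4452 0.2594 0.1032]
tri [0.4976 0.4167 0.1043] [0.4983 0.4177 0.1045]
tri [0.5468 0.0544 0.138 ] [0.5417 0.0464 0.1379]
tri [ 0.5383 -0.0322  0.1368] [ 0.5346 -0.0384  0.1371]
button [ 0.4039 -0.114   0.096 ]
cup rim [0.5445 0.0395 0.086 ]
cup rim [ 0.5336 -0.0456  0.086 ]
cup rim [ 0.5198 -0.1323  0.086 ]
stopper in cup [0.5468 0.0386 0.15  ]
stopper in cup [ 0.5372 -0.047   0.15  ]
pad [ 0.4811 -0.0403  0.17  ]
carrier [ 0.5536 -0.3109  0.062 ]
carrier [ 0.551  -0.4232  0.062 ]
carrier [ 0.3709 -0.413   0.062 ]
carrier [ 0.376  -0.3018  0.062 ]
L [0.5483 0.0423]
M [ 0.5347 -0.0467]
R [ 0.5211 -0.1357]
pad [ 0.4803 -0.0384]
btn [ 0.4032 -0.1126]
```

>>> move_arm(commands="0 0 1.09 3.36 -5.7 0 255; 0 0 1.09 3.36 -5.7 0 255; 0 0 1.09 3.36 -5.7 0 255; 0 0 1.09 3.36 -5.7 0 255; 0 0 1.09 3.36 -5.7 0 255", grip_force=15)

```text
t: 0.52
tcp_pos: [0.2307, 0.3843, 0.4046]
tool_rot: [0.0, 0.078, 0.997, -0.001]
contact_force: [0.8, 0.8, 0.8]
gripper_width: 0.0571
grasp_force: 0.0
```

>>> move_arm(commands="0 0 0 3.36 -5.7 0 255; 0 0 0 3.36 -5.7 0 255; 0 0 0 3.36 -5.7 0 255; 0 0 0 3.36 -5.7 0 255; 0 0 0 3.36 -5.7 0 255")

```text
t: 0.93
tcp_pos: [0.3153, 0.2416, 0.4047]
tool_rot: [0.0, 0.079, 0.997, -0.001]
contact_force: [0.1, 0.5, 0.1]
gripper_width: 0.0234
grasp_force: 0.0
```

>>> move_arm(commands="0 0 0 3.36 -5.7 0 255; 0 0 0 3.36 -5.7 0 255; 0 0 0 3.36 -5.7 0 255; 0 0 0 3.36 -5.7 0 255; 0 0 0 3.36 -5.7 0 255")

```text
t: 1.35
tcp_pos: [0.3994, 0.099, 0.4045]
tool_rot: [0.0, 0.079, 0.997, -0.001]
contact_force: [-0.4, 0.9, -0.7]
gripper_width: 0.0005
grasp_force: 0.0
```

>>> move_arm(commands="0 0 0 3.36 -5.7 -1.5 255; 0 0 0 3.36 -5.7 -1.5 255; 0 0 0 3.36 -5.7 -1.5 255; 0 0 0 3.36 -5.7 -1.5 255; 0 0 0 3.36 -5.7 -1.5 255")

```text
t: 1.77
tcp_pos: [0.483, -0.0432, 0.3652]
tool_rot: [-0.001, 0.078, 0.997, -0.0]
contact_force: [-1.1, -0.1, 0.2]
gripper_width: 0.0005
grasp_force: 0.0
```

>>> move_arm(commands="0 0 0 -0.1 0.15 -0.5 255; 0 0 0 -0.1 0.15 -0.9 255; 0 0 0 -0.1 0.15 -1.15 255; 0 0 0 -0.1 0.15 -1.35 255; 0 0 0 -0.1 0.15 -1.45 255")

```text
t: 2.18
tcp_pos: [0.4777, -0.0348, 0.3308]
tool_rot: [-0.001, 0.075, 0.997, 0.0]
contact_force: [-5.1, 0.7, 7.5]
gripper_width: 0.0006
grasp_force: 3.6
```

>>> move_arm(commands="0 0 0 0 0 -0.12 255; 0 0 0 0 0 -0.2 255; 0 0 0 0 0 -0.25 255; 0 0 0 0 0 -0.25 255")

```text
t: 2.52
tcp_pos: [0.4767, -0.0345, 0.3278]
tool_rot: [-0.0, 0.075, 0.997, -0.0]
contact_force: [-17.7, 3.3, 34.2]
gripper_width: 0.001
grasp_force: 18.1
```

>>> move_arm(commands="0 0 0 0 0 1 255; 0 0 0 -1 0 2.5 255; 0 0 0 -2 0 4 255; 0 0 0 -3 0 4.5 255; 0 0 0 -4 0 4.5 255")

```text
t: 2.93
tcp_pos: [0.3768, -0.0349, 0.4409]
tool_rot: [0.004, 0.075, 0.997, -0.001]
contact_force: [-0.7, -0.3, 0.4]
gripper_width: 0.0005
grasp_force: 0.0
```

>>> move_arm(commands="0 0 0 0 4 0 0; 0 0 0 0 4 0 0; 0 0 0 0 4 0 0; 0 0 0 0 4 0 0; 0 0 0 0 4 0 0")

```text
t: 3.35
tcp_pos: [0.3778, 0.0651, 0.4375]
tool_rot: [0.0, 0.074, 0.997, -0.0]
contact_force: [0.5, 0.4, 0.0]
gripper_width: 0.0319
grasp_force: 0.0
```

>>> move_arm(commands="0 0 0 0 0 0 0; 0 0 0 0 0 0 0; 0 0 0 0 0 0 0; 0 0 0 0 0 0 0; 0 0 0 0 0 0 0")

```text
t: 3.77
tcp_pos: [0.3781, 0.064, 0.4372]
tool_rot: [-0.0, 0.076, 0.997, -0.0]
contact_force: [-0.1, 0.0, -0.9]
gripper_width: 0.065
grasp_force: 0.0
```

>>> move_arm(commands="0 0 0 0 0 0 0; 0 0 0 0 0 0 0; 0 0 0 0 0 0 0; 0 0 0 0 0 0 0; 0 0 0 0 0 0 0")

```text
t: 4.18
tcp_pos: [0.378, 0.0644, 0.4372]
tool_rot: [-0.0, 0.076, 0.997, -0.0]
contact_force: [0.3, -0.2, -0.5]
gripper_width: 0.0883
grasp_force: 0.0
```

>>> move_arm(commands="0 0 0 0 0 0 0; 0 0 0 0 0 0 0; 0 0 0 0 0 0 0; 0 0 0 0 0 0 0; 0 0 0 0 0 0 0")

```text
t: 4.6
tcp_pos: [0.378, 0.0644, 0.4372]
tool_rot: [-0.0, 0.076, 0.997, -0.0]
contact_force: [-0.3, 0.4, -0.0]
gripper_width: 0.0881
grasp_force: 0.0
```

>>> move_arm(commands="0 0 0 0 0 0 0; 0 0 0 0 0 0 0; 0 0 0 0 0 0 0; 0 0 0 0 0 0 0; 0 0 0 0 0 0 0")

```text
t: 5.02
tcp_pos: [0.378, 0.0644, 0.4372]
tool_rot: [-0.0, 0.076, 0.997, -0.0]
contact_force: [-1.1, -1.0, 0.2]
gripper_width: 0.088
grasp_force: 0.0
```

```bash
python3 - <<'E'
from h import *
im,d=snap("side","side1"); 
E
```

```text
(no output)
```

View pics/side1.png

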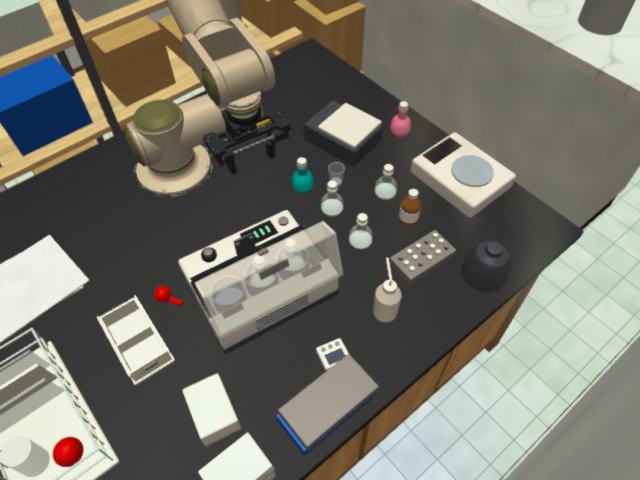

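The lid now stands open at (290,270). The finished flasks are still in the left (291,250) and middle (261,265) cups, and the new flasks haven't moved. I'll measure the stoppers from the top view.

```bash
cat > look.py <<'E'
import sys
from h import *
np.set_printoptions(precision=4,suppress=True)
im,d=snap("top",sys.argv[1]); P=cloud("top",d)
def blobs(zlo,zhi,x0,x1,y0,y1,n=12):
    m=((P[...,2]>zlo)&(P[...,2]<zhi)&(P[...,0]>x0)&(P[...,0]<x1)&(P[...,1]>y0)&(P[...,1]<y1)&(im.min(2)>120)).astype(np.uint8)
    k,l,s,c=cv2.connectedComponentsWithStats(m)
    for i in range(1,k):
        if s[i,4]>=n: print(s[i,4],c[i],onz("top",*c[i],(zlo+zhi)/2)[:2],np.median(P[l==i],0))
print("bench");blobs(.106,.126,.36,.66,.12,.5)
print("cups");blobs(.140,.160,.44,.6,-.2,.12)
print("carrier");blobs(.111,.131,.35,.57,-.43,-.31)
E
python3 look.py top1
```

```text
bench
51 [214.8431 213.7647] [0.6065 0.4044] [0.606  0.4044 0.1151]
56 [264.4643 222.125 ] [0.5812 0.2441] [0.5814 0.2439 0.1152]
51 [210.4706 247.451 ] [0.4982 0.4153] [0.4994 0.4158 0.1148]
58 [259.2931 264.5172] [0.446 0.258] [0.4446 0.2585 0.1152]
cups
56 [328.5714 232.75  ] [0.5468 0.0405] [0.5461 0.0393 0.149 ]
57 [356.4737 235.9298] [ 0.5378 -0.0465] [ 0.5376 -0.0455  0.1487]
carrier
```

>>> move_arm(commands="0 0 0 6.39 -4.44 -1.49 0; 0 0 0 6.39 -4.44 -1.49 0; 0 0 0 6.39 -4.44 -1.49 0; 0 0 0 6.39 -4.44 -1.49 0; 0 0 0 6.39 -4.44 -1.49 0")

```text
t: 5.53
tcp_pos: [0.5398, -0.0485, 0.3988]
tool_rot: [-0.0, 0.076, 0.997, 0.0]
contact_force: [0.1, 0.6, 0.4]
gripper_width: 0.0881
grasp_force: 0.0
```

>>> move_arm(commands="0 0 0 0 0 -1 0; 0 0 0 0 0 -2 0; 0 0 0 0 0 -3 0; 0 0 0 0 0 -3.5 0; 0 0 0 0 0 -3.5 0")

```text
t: 5.95
tcp_pos: [0.5374, -0.0466, 0.3097]
tool_rot: [-0.003, 0.076, 0.997, 0.001]
contact_force: [-0.5, 0.3, -0.2]
gripper_width: 0.0883
grasp_force: 0.0
```

>>> move_arm(commands="0 0 0 0 0 -0.8 0; 0 0 0 0 0 -1.46 0; 0 0 0 0 0 -1.46 0; 0 0 0 0 0 -1.46 255; 0 0 0 0 0 -1.46 255", grip_force=15)

```text
t: 6.37
tcp_pos: [0.5381, -0.0466, 0.2774]
tool_rot: [0.001, 0.076, 0.997, -0.0]
contact_force: [-0.3, -1.1, -0.0]
gripper_width: 0.0766
grasp_force: 0.0
```

>>> move_arm(commands="0 0 0 0 0 0 255; 0 0 0 0 0 0 255; 0 0 0 0 0 0 255; 0 0 0 0 0 0 255; 0 0 0 0 0 0 255")

```text
t: 6.78
tcp_pos: [0.5377, -0.0466, 0.2762]
tool_rot: [0.0, 0.076, 0.997, -0.0]
contact_force: [0.8, -0.3, 0.4]
gripper_width: 0.0432
grasp_force: 0.0
```

>>> move_arm(commands="0 0 0 0 0 0 255; 0 0 0 0 0 0 255; 0 0 0 0 0 0 255; 0 0 0 0 0 0 255; 0 0 0 0 0 0 255")

```text
t: 7.2
tcp_pos: [0.5377, -0.0465, 0.276]
tool_rot: [0.0, 0.076, 0.997, 0.0]
contact_force: [-0.5, -0.5, 0.3]
gripper_width: 0.0252
grasp_force: 15.0
```

>>> move_arm(commands="0 0 0 0 0 0.6 255; 0 0 0 0 0 1.6 255; 0 0 0 0 0 2.8 255; 0 0 0 0 0 3.9 255; 0 0 0 0 0 4.24 255")

```text
t: 7.62
tcp_pos: [0.5378, -0.0466, 0.3856]
tool_rot: [0.003, 0.076, 0.997, -0.001]
contact_force: [0.9, 0.2, -1.2]
gripper_width: 0.0254
grasp_force: 15.0
```

>>> move_arm(commands="0 0 0 -0.1 -1 0 255; 0 0 0 -0.3 -2.4 0 255; 0 0 0 -0.4 -3.9 0 255; 0 0 0 -0.5 -5.2 0 255; 0 0 0 -0.65 -6.5 0 255")

```text
t: 8.03
tcp_pos: [0.5211, -0.2107, 0.3807]
tool_rot: [-0.001, 0.076, 0.997, 0.0]
contact_force: [-0.1, -0.1, -1.8]
gripper_width: 0.0252
grasp_force: 15.0
```

>>> move_arm(commands="0 0 0 -0.1 -1.5 0 255; 0 0 0 -0.3 -3 0 255; 0 0 0 -0.4 -4.5 0 255; 0 0 0 -0.55 -5.8 0 255; 0 0 0 -0.66 -6.5 0 255")

```text
t: 8.45
tcp_pos: [0.5041, -0.3751, 0.3799]
tool_rot: [-0.001, 0.077, 0.997, 0.0]
contact_force: [0.2, 0.4, -2.3]
gripper_width: 0.0256
grasp_force: 15.0
```

>>> move_arm(commands="0 0 0 0 0 0 255; 0 0 0 0 0 -0.8 255; 0 0 0 0 0 -2 255; 0 0 0 0 0 -3.2 255; 0 0 0 0 0 -4 255")

```text
t: 8.87
tcp_pos: [0.5047, -0.3702, 0.2783]
tool_rot: [-0.002, 0.075, 0.997, 0.002]
contact_force: [-0.2, 0.4, -2.1]
gripper_width: 0.0254
grasp_force: 15.0
```

>>> move_arm(commands="0 0 0 0 0 -0.4 255; 0 0 0 0 0 -0.8 255; 0 0 0 0 0 -1.1 255; 0 0 0 0 0 -1.3 255; 0 0 0 0 0 -1.4 255")

```text
t: 9.28
tcp_pos: [0.5051, -0.3715, 0.247]
tool_rot: [0.0, 0.076, 0.997, -0.0]
contact_force: [-1.0, 0.1, 3.2]
gripper_width: 0.0258
grasp_force: 15.0
```

>>> move_arm(commands="0 0 0 0 0 0 255; 0 0 0 0 0 0 255")

```text
t: 9.45
tcp_pos: [0.5051, -0.3716, 0.2477]
tool_rot: [0.0, 0.076, 0.997, -0.0]
contact_force: [-0.0, 0.3, -1.6]
gripper_width: 0.0254
grasp_force: 15.0
```

>>> move_arm(commands="0 0 0 0 0 0 0; 0 0 0 0 0 0 0; 0 0 0 0 0 0 0; 0 0 0 0 0 0 0; 0 0 0 0 0 1 0")

```text
t: 9.87
tcp_pos: [0.5044, -0.3712, 0.2683]
tool_rot: [-0.003, 0.076, 0.997, 0.003]
contact_force: [-0.2, 1.0, -0.2]
gripper_width: 0.0566
grasp_force: 0.0
```

>>> move_arm(commands="0 0 0 0 0 1.5 0; 0 0 0 0 0 3 0; 0 0 0 0 0 4.5 0; 0 0 0 0 0 4.5 0")

```text
t: 10.2
tcp_pos: [0.505, -0.3715, 0.3927]
tool_rot: [0.005, 0.076, 0.997, -0.005]
contact_force: [-0.0, -0.1, 1.5]
gripper_width: 0.0831
grasp_force: 0.0
```

>>> move_arm(commands="0 0 0 0.8 8.24 0 0; 0 0 0 0.8 8.24 0 0; 0 0 0 0.8 8.24 0 0; 0 0 0 0.8 8.24 0 0; 0 0 0 0.8 8.24 0 0")

```text
t: 10.62
tcp_pos: [0.5247, -0.1636, 0.3846]
tool_rot: [0.0, 0.076, 0.997, -0.0]
contact_force: [1.1, -0.2, -0.4]
gripper_width: 0.0883
grasp_force: 0.0
```

>>> move_arm(commands="0 0 0 0.87 8.24 0 0; 0 0 0 0.87 8.24 0 0; 0 0 0 0.87 8.24 0 0; 0 0 0 0.87 8.24 0 0; 0 0 0 0.87 8.24 0 0")

```text
t: 11.03
tcp_pos: [0.5464, 0.0426, 0.3846]
tool_rot: [0.0, 0.076, 0.997, -0.0]
contact_force: [0.4, -0.3, -0.6]
gripper_width: 0.0884
grasp_force: 0.0
```

>>> move_arm(commands="0 0 0 0 0 0 0; 0 0 0 0 0 0 0")

```text
t: 11.2
tcp_pos: [0.5466, 0.0423, 0.3845]
tool_rot: [0.0, 0.074, 0.997, -0.0]
contact_force: [0.4, 0.2, -0.7]
gripper_width: 0.0882
grasp_force: 0.0
```

```bash
python3 look.py top2
```

```text
bench
50 [214.76 213.76] [0.6065 0.4046] [0.6062 0.4048 0.1143]
56 [264.4643 222.1071] [0.5813 0.2441] [0.5816 0.2439 0.1152]
53 [210.4528 247.2075] [0.499  0.4154] [0.4995 0.4161 0.1147]
58 [259.1552 264.3276] [0.4466 0.2584] [0.4475 0.259  0.1141]
cups
carrier
58 [455.4655 247.8276] [ 0.5049 -0.3687] [ 0.5044 -0.3686  0.1204]
```

>>> move_arm(commands="0 0 0 0 -0.07 -1 0; 0 0 0 0 -0.07 -2.2 0; 0 0 0 0 -0.07 -3.4 0; 0 0 0 0 -0.07 -4.1 0; 0 0 0 0 -0.07 -4.35 128")

```text
t: 11.67
tcp_pos: [0.5463, 0.0371, 0.2731]
tool_rot: [-0.002, 0.077, 0.997, 0.0]
contact_force: [0.4, -0.5, 0.3]
gripper_width: 0.0836
grasp_force: 0.0
```

>>> move_arm(commands="0 0 0 0 0 0 255; 0 0 0 0 0 0 255; 0 0 0 0 0 0 255; 0 0 0 0 0 0 255; 0 0 0 0 0 0 255")

```text
t: 12.08
tcp_pos: [0.5468, 0.0386, 0.2768]
tool_rot: [0.001, 0.076, 0.997, -0.0]
contact_force: [0.5, -0.3, -0.9]
gripper_width: 0.0504
grasp_force: 0.0
```

>>> move_arm(commands="0 0 0 0 0 0 255; 0 0 0 0 0 0 255; 0 0 0 0 0 0 255; 0 0 0 0 0 0 255; 0 0 0 0 0 0 255")

```text
t: 12.5
tcp_pos: [0.5467, 0.0387, 0.2758]
tool_rot: [0.0, 0.076, 0.997, 0.0]
contact_force: [0.2, 0.4, 0.3]
gripper_width: 0.0256
grasp_force: 14.9
```

>>> move_arm(commands="0 0 0 0 0 0.6 255; 0 0 0 0 0 1.6 255; 0 0 0 0 0 2.8 255; 0 0 0 0 0 3.9 255; 0 0 0 0 0 4.4 255")

```text
t: 12.92
tcp_pos: [0.5467, 0.0387, 0.3891]
tool_rot: [0.002, 0.076, 0.997, -0.0]
contact_force: [0.6, -0.1, -1.5]
gripper_width: 0.0256
grasp_force: 14.9
```

>>> move_arm(commands="0 0 0 -0.3 -1 0 255; 0 0 0 -0.6 -2 0 255; 0 0 0 -1 -3.2 0 255; 0 0 0 -1.4 -4.4 0 255; 0 0 0 -1.7 -5.4 0 255")

```text
t: 13.33
tcp_pos: [0.5034, -0.0978, 0.3856]
tool_rot: [-0.0, 0.076, 0.997, -0.0]
contact_force: [1.0, -0.1, -1.2]
gripper_width: 0.0256
grasp_force: 14.9
```

>>> move_arm(commands="0 0 0 -0.3 -1 0 255; 0 0 0 -0.6 -2 0 255; 0 0 0 -1 -3.2 0 255; 0 0 0 -1.4 -4.4 0 255; 0 0 0 -1.7 -5.4 0 255")

```text
t: 13.75
tcp_pos: [0.4608, -0.233, 0.3856]
tool_rot: [-0.0, 0.076, 0.997, -0.0]
contact_force: [1.0, 0.3, -0.8]
gripper_width: 0.0253
grasp_force: 14.9
```

>>> move_arm(commands="0 0 0 -0.4 -1.2 0 255; 0 0 0 -0.8 -2.6 0 255; 0 0 0 -1.2 -4 0 255; 0 0 0 -1.5 -5 0 255; 0 0 0 -1.63 -5.4 0 255")

```text
t: 14.17
tcp_pos: [0.4198, -0.3693, 0.3852]
tool_rot: [-0.0, 0.077, 0.997, -0.0]
contact_force: [-0.2, 0.7, -1.4]
gripper_width: 0.0254
grasp_force: 14.9
```

>>> move_arm(commands="0 0 0 0 0 0 255; 0 0 0 0 0 -0.8 255; 0 0 0 0 0 -2 255; 0 0 0 0 0 -3.2 255; 0 0 0 0 0 -4 255")

```text
t: 14.58
tcp_pos: [0.4213, -0.3642, 0.2835]
tool_rot: [-0.001, 0.075, 0.997, 0.001]
contact_force: [0.9, -0.2, -1.3]
gripper_width: 0.0255
grasp_force: 14.9
```

>>> move_arm(commands="0 0 0 0 0 0 255; 0 0 0 0 0 0 255")

```text
t: 14.75
tcp_pos: [0.4216, -0.3652, 0.2858]
tool_rot: [-0.0, 0.075, 0.997, 0.001]
contact_force: [-0.3, -0.1, -0.2]
gripper_width: 0.0255
grasp_force: 14.9
```

>>> move_arm(commands="0 0 0 0 0 -0.5 255; 0 0 0 0 0 -0.9 255; 0 0 0 0 0 -1.2 255; 0 0 0 0 0 -1.4 255; 0 0 0 0 0 -1.55 255")

```text
t: 15.17
tcp_pos: [0.4211, -0.3662, 0.2469]
tool_rot: [0.0, 0.076, 0.997, -0.0]
contact_force: [-0.0, -0.6, -2.2]
gripper_width: 0.0254
grasp_force: 14.9
```

>>> move_arm(commands="0 0 0 0 0 0 255; 0 0 0 0 0 0 255")

```text
t: 15.33
tcp_pos: [0.421, -0.3664, 0.2473]
tool_rot: [0.0, 0.076, 0.997, -0.0]
contact_force: [0.3, -0.2, -1.2]
gripper_width: 0.0256
grasp_force: 15.0
```

>>> move_arm(commands="0 0 0 0 0 0 0; 0 0 0 0 0 0 0; 0 0 0 0 0 0 0; 0 0 0 0 0 0 0; 0 0 0 0 0 1 0")

```text
t: 15.75
tcp_pos: [0.4205, -0.3659, 0.2689]
tool_rot: [-0.002, 0.076, 0.997, 0.003]
contact_force: [-0.1, 0.2, -0.5]
gripper_width: 0.057
grasp_force: 0.0
```

>>> move_arm(commands="0 0 0 0 0 1.5 0; 0 0 0 0 0 3 0; 0 0 0 0 0 4.5 0; 0 0 0 0 0 4.5 0")

```text
t: 16.08
tcp_pos: [0.4211, -0.3664, 0.3919]
tool_rot: [0.004, 0.076, 0.997, -0.005]
contact_force: [-0.3, 0.0, -0.4]
gripper_width: 0.0833
grasp_force: 0.0
```

>>> move_arm(commands="0 0 0 0 8.3 0 0; 0 0 0 0 8.3 0 0; 0 0 0 0 8.3 0 0; 0 0 0 0 8.3 0 0; 0 0 0 0 8.3 0 0")

```text
t: 16.5
tcp_pos: [0.4204, -0.1569, 0.3845]
tool_rot: [0.0, 0.076, 0.997, -0.0]
contact_force: [-0.0, -0.6, -0.7]
gripper_width: 0.0883
grasp_force: 0.0
```

```bash
python3 look.py top3
```

```text
bench
51 [214.8431 213.7647] [0.6065 0.4044] [0.606  0.4042 0.1147]
56 [264.5179 222.0357] [0.5815 0.2439] [0.5816 0.2442 0.1155]
49 [210.3061 247.3469] [0.4985 0.4158] [0.4996 0.4159 0.115 ]
57 [259.2105 264.5088] [0.446  0.2582] [0.4446 0.259  0.1146]
cups
carrier
58 [455.5    247.8621] [ 0.5048 -0.3688] [ 0.5044 -0.3696  0.1199]
58 [454.1379 273.3621] [ 0.4232 -0.3634] [ 0.4243 -0.3639  0.1202]
```

>>> move_arm(commands="0 0 0 0.5 8.2 0 0; 0 0 0 0.5 8.2 0 0; 0 0 0 0.5 8.2 0 0; 0 0 0 0.5 8.2 0 0; 0 0 0 0.5 8.2 0 0")

```text
t: 16.97
tcp_pos: [0.433, 0.0483, 0.3846]
tool_rot: [0.0, 0.076, 0.997, 0.0]
contact_force: [0.3, -0.7, 0.3]
gripper_width: 0.0883
grasp_force: 0.0
```

>>> move_arm(commands="0 0 0 0.5 8.2 0 0; 0 0 0 0.5 8.2 0 0; 0 0 0 0.5 8.2 0 0; 0 0 0 0.5 8.2 0 0; 0 0 0 0.5 8.2 0 0")

```text
t: 17.38
tcp_pos: [0.4455, 0.2536, 0.3845]
tool_rot: [0.0, 0.075, 0.997, 0.0]
contact_force: [0.7, -1.3, -0.1]
gripper_width: 0.0881
grasp_force: 0.0
```

>>> move_arm(commands="0 0 0 0 0.25 0 0; 0 0 0 0 0.25 -1 0; 0 0 0 0 0.25 -2 0; 0 0 0 0 0.25 -2.5 0; 0 0 0 0 0.25 -2.5 0")

```text
t: 17.8
tcp_pos: [0.4456, 0.2569, 0.3195]
tool_rot: [-0.002, 0.076, 0.997, -0.001]
contact_force: [1.4, -0.3, 0.5]
gripper_width: 0.0883
grasp_force: 0.0
```

>>> move_arm(commands="0 0 0 0.02 0.03 -1.2 0; 0 0 0 0.02 0.03 -2.2 0; 0 0 0 0.02 0.03 -3 0; 0 0 0 0.02 0.03 -3.2 0; 0 0 0 0.02 0.03 -3.2 255")

```text
t: 18.22
tcp_pos: [0.4467, 0.2579, 0.2419]
tool_rot: [-0.001, 0.076, 0.997, -0.0]
contact_force: [-0.3, -0.4, -0.1]
gripper_width: 0.0833
grasp_force: 0.0
```

>>> move_arm(commands="0 0 0 0 0 0 255; 0 0 0 0 0 0 255; 0 0 0 0 0 0 255; 0 0 0 0 0 0 255; 0 0 0 0 0 0 255")

```text
t: 18.63
tcp_pos: [0.4465, 0.2582, 0.2426]
tool_rot: [0.001, 0.076, 0.997, 0.0]
contact_force: [0.8, -0.0, 0.7]
gripper_width: 0.0505
grasp_force: 0.0
```

>>> move_arm(commands="0 0 0 0 0 0 255; 0 0 0 0 0 0 255; 0 0 0 0 0 0 255; 0 0 0 0 0 0 255; 0 0 0 0 0 0 255")

```text
t: 19.05
tcp_pos: [0.4465, 0.2582, 0.242]
tool_rot: [0.0, 0.076, 0.997, 0.0]
contact_force: [-0.2, 0.5, 0.3]
gripper_width: 0.0255
grasp_force: 15.0
```

>>> move_arm(commands="0 0 0 0 0 0.8 255; 0 0 0 0 0 2.2 255; 0 0 0 0 0 3.7 255; 0 0 0 0 0 5.2 255; 0 0 0 0 0 5.92 255")

```text
t: 19.47
tcp_pos: [0.4463, 0.2582, 0.3943]
tool_rot: [0.003, 0.076, 0.997, 0.001]
contact_force: [0.4, -0.1, -2.2]
gripper_width: 0.0255
grasp_force: 15.0
```

>>> move_arm(commands="0 0 0 0.2 -1 0 255; 0 0 0 0.4 -2 0 255; 0 0 0 0.6 -3.2 0 255; 0 0 0 0.8 -4.3 0 255; 0 0 0 1 -5.3 0 255")

```text
t: 19.88
tcp_pos: [0.4714, 0.1242, 0.3898]
tool_rot: [-0.0, 0.076, 0.997, -0.0]
contact_force: [0.6, -0.3, -1.9]
gripper_width: 0.0253
grasp_force: 15.0
```

>>> move_arm(commands="0 0 0 0.2 -1 0 255; 0 0 0 0.4 -2 0 255; 0 0 0 0.6 -3.2 0 255; 0 0 0 0.8 -4.3 0 255; 0 0 0 1 -5.3 0 255")

```text
t: 20.3
tcp_pos: [0.4964, -0.0084, 0.3898]
tool_rot: [-0.0, 0.076, 0.997, -0.0]
contact_force: [-0.1, 0.2, -1.1]
gripper_width: 0.0255
grasp_force: 15.0
```

>>> move_arm(commands="0 0 0 0.2 -1.2 0 255; 0 0 0 0.5 -2.6 0 255; 0 0 0 0.7 -3.9 0 255; 0 0 0 0.9 -4.8 0 255; 0 0 0 0.96 -5.1 0 255")

```text
t: 20.72
tcp_pos: [0.5208, -0.1373, 0.3894]
tool_rot: [-0.0, 0.077, 0.997, -0.0]
contact_force: [-0.4, 0.8, -2.2]
gripper_width: 0.0252
grasp_force: 15.0
```

>>> move_arm(commands="0 0 0 0 0 0 255; 0 0 0 0 0 0 255; 0 0 0 0 0 0 255")

```text
t: 20.97
tcp_pos: [0.5202, -0.1331, 0.3899]
tool_rot: [-0.0, 0.075, 0.997, 0.0]
contact_force: [-0.1, -0.1, -2.0]
gripper_width: 0.0253
grasp_force: 15.0
```

```bash
python3 - <<'E'
from h import *
im,d=snap("top","top4"); cv2.imwrite("pics/c4.png",cv2.resize(im[190:310,200:400],(800,480),interpolation=cv2.INTER_CUBIC)[...,::-1])
E
```

```text
(no output)
```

View pics/c4.png

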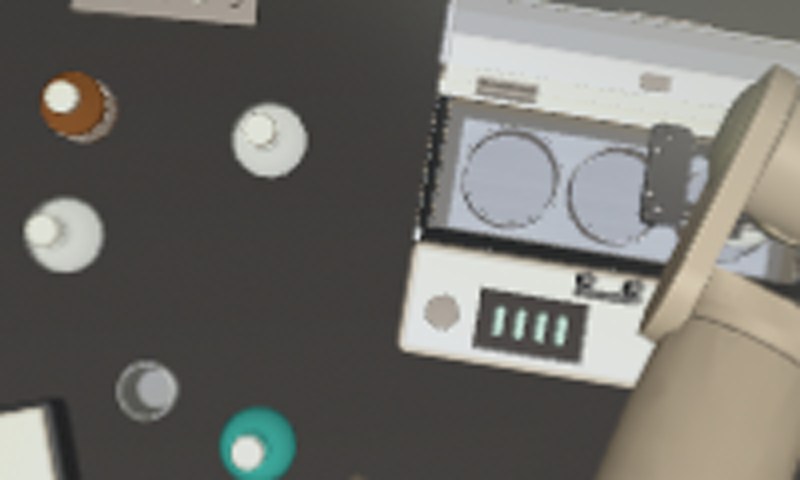

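The view shows the left cup (508,179) and middle cup (617,195) empty, matching the model. The two remaining new flasks are at (268,140) and (63,235) and haven't moved. I'll lower the held flask into the right cup.

>>> move_arm(commands="0 0 0 0 -0.04 -0.7 255; 0 0 0 0 -0.04 -1.4 255; 0 0 0 0 -0.04 -2.2 255; 0 0 0 0 -0.04 -2.7 255; 0 0 0 0 -0.04 -3 255")

```text
t: 21.43
tcp_pos: [0.5202, -0.1341, 0.3137]
tool_rot: [-0.001, 0.075, 0.997, 0.0]
contact_force: [0.5, -0.1, -0.7]
gripper_width: 0.0257
grasp_force: 15.0
```

>>> move_arm(commands="0 0 0 0 0 -0.4 255; 0 0 0 0 0 -0.8 255; 0 0 0 0 0 -1.1 255; 0 0 0 0 0 -1.35 255; 0 0 0 0 0 -1.5 255")

```text
t: 21.85
tcp_pos: [0.5205, -0.1349, 0.2771]
tool_rot: [-0.0, 0.075, 0.997, 0.0]
contact_force: [-1.0, 0.0, -1.8]
gripper_width: 0.0253
grasp_force: 15.0
```

>>> move_arm(commands="0 0 0 0 0 -0.05 255; 0 0 0 0 0 -0.05 255; 0 0 0 0 0 -0.05 255")

```text
t: 22.1
tcp_pos: [0.5206, -0.1353, 0.2766]
tool_rot: [0.0, 0.076, 0.997, -0.0]
contact_force: [-0.3, -0.1, -1.5]
gripper_width: 0.0258
grasp_force: 15.0
```

>>> move_arm(commands="0 0 0 0 0 0 0; 0 0 0 0 0 0 0; 0 0 0 0 0 0 0; 0 0 0 0 0 0 0; 0 0 0 0 0 0.5 0")

```text
t: 22.52
tcp_pos: [0.5202, -0.1352, 0.2873]
tool_rot: [-0.002, 0.076, 0.997, 0.001]
contact_force: [-0.4, 0.7, -0.6]
gripper_width: 0.0563
grasp_force: 0.0
```

>>> move_arm(commands="0 0 0 0 0 1.5 0; 0 0 0 0 0 3 0; 0 0 0 0 0 4.05 0; 0 0 0 0 0 4.05 0")

```text
t: 22.85
tcp_pos: [0.5206, -0.1353, 0.3956]
tool_rot: [0.005, 0.076, 0.997, -0.002]
contact_force: [0.3, -0.1, 0.5]
gripper_width: 0.0832
grasp_force: 0.0
```

>>> move_arm(commands="0 0 0 1.22 7.58 0 0; 0 0 0 1.22 7.58 0 0; 0 0 0 1.22 7.58 0 0; 0 0 0 1.22 7.58 0 0; 0 0 0 1.22 7.58 0 0")

```text
t: 23.27
tcp_pos: [0.5508, 0.0575, 0.3895]
tool_rot: [-0.0, 0.075, 0.997, 0.0]
contact_force: [0.1, 0.7, 0.0]
gripper_width: 0.0881
grasp_force: 0.0
```

```bash
python3 look.py top5
```

```text
bench
50 [214.76 213.76] [0.6065 0.4046] [0.6061 0.4046 0.1143]
58 [264.5862 222.1552] [0.5811 0.2437] [0.5816 0.243  0.1155]
50 [210.42 247.5 ] [0.498  0.4155] [0.4982 0.4154 0.1158]
cups
60 [384.6167 241.7167] [ 0.5206 -0.1346] [ 0.5199 -0.1353  0.1497]
carrier
61 [455.3607 247.8689] [ 0.5047 -0.3684] [ 0.5044 -0.3691  0.1199]
58 [454.1034 273.3621] [ 0.4232 -0.3633] [ 0.4243 -0.3628  0.121 ]
```

>>> move_arm(commands="0 0 0 1.21 7.58 0 0; 0 0 0 1.21 7.58 0 0; 0 0 0 1.21 7.58 0 0; 0 0 0 1.21 7.58 0 0; 0 0 0 1.21 7.58 0 0")

```text
t: 23.73
tcp_pos: [0.581, 0.2471, 0.3891]
tool_rot: [-0.0, 0.075, 0.997, 0.0]
contact_force: [0.1, -1.0, -0.1]
gripper_width: 0.0882
grasp_force: 0.0
```

>>> move_arm(commands="0 0 0 0 0 0 0; 0 0 0 0 0 -1 0; 0 0 0 0 0 -2 0; 0 0 0 0 0 -2.7 0; 0 0 0 0 0 -2.7 0")

```text
t: 24.15
tcp_pos: [0.5808, 0.2429, 0.3183]
tool_rot: [-0.004, 0.076, 0.997, -0.001]
contact_force: [-0.8, 0.6, 0.3]
gripper_width: 0.0881
grasp_force: 0.0
```

Commanded z is about .322, so there are 3.2 units left to go down.

>>> move_arm(commands="0 0 0 0 0 -1.2 0; 0 0 0 0 0 -2.2 0; 0 0 0 0 0 -3 0; 0 0 0 0 0 -3.2 0; 0 0 0 0 0 -3.2 255")

```text
t: 24.57
tcp_pos: [0.5814, 0.2432, 0.2421]
tool_rot: [-0.001, 0.076, 0.997, -0.0]
contact_force: [-0.2, 0.3, -0.0]
gripper_width: 0.0838
grasp_force: 0.0
```

>>> move_arm(commands="0 0 0 0 0 0 255; 0 0 0 0 0 0 255; 0 0 0 0 0 0 255; 0 0 0 0 0 0 255; 0 0 0 0 0 0 255")

```text
t: 24.98
tcp_pos: [0.5813, 0.2437, 0.2432]
tool_rot: [0.001, 0.076, 0.997, 0.0]
contact_force: [0.9, 0.1, 0.3]
gripper_width: 0.05
grasp_force: 0.0
```

>>> move_arm(commands="0 0 0 0 0 0 255; 0 0 0 0 0 0 255; 0 0 0 0 0 0 255; 0 0 0 0 0 0 255; 0 0 0 0 0 0 255")

```text
t: 25.4
tcp_pos: [0.5812, 0.2437, 0.2425]
tool_rot: [-0.0, 0.076, 0.997, -0.0]
contact_force: [-0.6, -0.1, -1.1]
gripper_width: 0.0254
grasp_force: 15.0
```

>>> move_arm(commands="0 0 0 0 0 0.8 255; 0 0 0 0 0 2.2 255; 0 0 0 0 0 3.7 255; 0 0 0 0 0 5.2 255; 0 0 0 0 0 5.92 255")

```text
t: 25.82
tcp_pos: [0.5809, 0.2437, 0.3954]
tool_rot: [0.003, 0.076, 0.997, 0.001]
contact_force: [0.7, 0.4, -0.6]
gripper_width: 0.0256
grasp_force: 15.0
```

>>> move_arm(commands="0 0 0 -0.2 -1 0 255; 0 0 0 -0.4 -2.2 0 255; 0 0 0 -0.6 -3.5 0 255; 0 0 0 -0.8 -4.8 0 255; 0 0 0 -1 -5.9 0 255")

```text
t: 26.23
tcp_pos: [0.5557, 0.0945, 0.3903]
tool_rot: [-0.0, 0.076, 0.997, -0.0]
contact_force: [0.0, 0.2, -1.9]
gripper_width: 0.0253
grasp_force: 15.0
```

>>> move_arm(commands="0 0 0 -0.2 -1.4 0 255; 0 0 0 -0.4 -2.9 0 255; 0 0 0 -0.6 -4.3 0 255; 0 0 0 -0.8 -5.3 0 255; 0 0 0 -0.89 -5.7 0 255")

```text
t: 26.65
tcp_pos: [0.5334, -0.0492, 0.3904]
tool_rot: [-0.0, 0.077, 0.997, -0.0]
contact_force: [0.9, -0.6, -1.3]
gripper_width: 0.0257
grasp_force: 15.0
```

>>> move_arm(commands="0 0 0 0 0 0 255; 0 0 0 0 0 0 255; 0 0 0 0 0 0 255; 0 0 0 0 0 -0.6 255; 0 0 0 0 0 -1.2 255")

```text
t: 27.07
tcp_pos: [0.5342, -0.0448, 0.3607]
tool_rot: [0.001, 0.075, 0.997, -0.0]
contact_force: [0.6, 0.2, -1.7]
gripper_width: 0.0255
grasp_force: 15.0
```

>>> move_arm(commands="0 0 0 0 -0.03 -0.7 255; 0 0 0 0 -0.03 -1.3 255; 0 0 0 0 -0.03 -1.8 255; 0 0 0 0 -0.03 -2 255; 0 0 0 0 -0.03 -2.2 255")

```text
t: 27.48
tcp_pos: [0.5342, -0.0459, 0.3052]
tool_rot: [-0.0, 0.075, 0.997, 0.0]
contact_force: [0.2, 0.6, -1.3]
gripper_width: 0.0254
grasp_force: 15.0
```

>>> move_arm(commands="0 0 0 0 0 -0.4 255; 0 0 0 0 0 -0.7 255; 0 0 0 0 0 -0.95 255; 0 0 0 0 0 -1.1 255; 0 0 0 0 0 -1.17 255")

```text
t: 27.9
tcp_pos: [0.5341, -0.0469, 0.2763]
tool_rot: [0.0, 0.076, 0.997, 0.0]
contact_force: [-1.4, 2.8, 12.4]
gripper_width: 0.0255
grasp_force: 15.0
```

>>> move_arm(commands="0 0 0 0 0 0 255; 0 0 0 0 0 0 255; 0 0 0 0 0 0 255")

```text
t: 28.15
tcp_pos: [0.534, -0.0471, 0.2765]
tool_rot: [0.0, 0.076, 0.997, -0.0]
contact_force: [0.1, -0.1, 0.2]
gripper_width: 0.025
grasp_force: 15.0
```

>>> move_arm(commands="0 0 0 0 0 0 0; 0 0 0 0 0 0 0; 0 0 0 0 0 0 0; 0 0 0 0 0 0 0; 0 0 0 0 0 0.5 0")

```text
t: 28.57
tcp_pos: [0.5336, -0.047, 0.2872]
tool_rot: [-0.002, 0.076, 0.997, 0.0]
contact_force: [-0.1, -0.2, 0.1]
gripper_width: 0.0568
grasp_force: 0.0
```

>>> move_arm(commands="0 0 0 0 0 1.5 0; 0 0 0 0 0 3 0; 0 0 0 0 0 4.05 0; 0 0 0 0 0 4.05 0")

```text
t: 28.9
tcp_pos: [0.5341, -0.047, 0.3955]
tool_rot: [0.005, 0.076, 0.997, -0.001]
contact_force: [0.6, -1.0, 0.5]
gripper_width: 0.0835
grasp_force: 0.0
```

>>> move_arm(commands="0 0 0 -0.5 7 0 0; 0 0 0 -0.5 7 0 0; 0 0 0 -0.5 7 0 0; 0 0 0 -0.5 7 0 0; 0 0 0 -0.5 7 0 0")

```text
t: 29.32
tcp_pos: [0.5203, 0.1325, 0.3895]
tool_rot: [-0.001, 0.074, 0.997, 0.001]
contact_force: [-0.6, -0.7, -0.3]
gripper_width: 0.0877
grasp_force: 0.0
```

```bash
python3 look.py top6
```

```text
bench
51 [214.8431 213.7647] [0.6065 0.4044] [0.6062 0.404  0.1146]
53 [210.6226 247.4717] [0.4981 0.4148] [0.4993 0.4144 0.1153]
cups
58 [356.4138 237.1207] [ 0.5341 -0.0463] [ 0.5344 -0.0453  0.1495]
59 [384.6271 241.7119] [ 0.5206 -0.1346] [ 0.52   -0.1356  0.1499]
carrier
58 [455.4483 247.7241] [ 0.5052 -0.3687] [ 0.5044 -0.3688  0.1205]
59 [454.1017 273.4237] [ 0.423  -0.3633] [ 0.4242 -0.3628  0.1204]
```

>>> move_arm(commands="0 0 0 -0.45 6 0 0; 0 0 0 -0.45 6 0 0; 0 0 0 -0.45 6 0 0; 0 0 0 -0.45 6 0 0; 0 0 0 -0.45 6 0 0")

```text
t: 29.78
tcp_pos: [0.5098, 0.2808, 0.3892]
tool_rot: [-0.0, 0.074, 0.997, 0.0]
contact_force: [-0.0, -0.3, 0.4]
gripper_width: 0.0881
grasp_force: 0.0
```

>>> move_arm(commands="0 0 0 -0.48 5.48 0 0; 0 0 0 -0.48 5.48 0 0; 0 0 0 -0.48 5.48 0 0; 0 0 0 -0.48 5.48 0 0; 0 0 0 -0.48 5.48 0 0")

```text
t: 30.2
tcp_pos: [0.4983, 0.4162, 0.3888]
tool_rot: [-0.0, 0.075, 0.997, -0.0]
contact_force: [0.3, 0.2, 1.3]
gripper_width: 0.0881
grasp_force: 0.0
```

>>> move_arm(commands="0 0 0 0 0 0 0; 0 0 0 0 0 -1 0; 0 0 0 0 0 -2 0; 0 0 0 0 0 -2.7 0; 0 0 0 0 0 -2.7 0")

```text
t: 30.62
tcp_pos: [0.4989, 0.4123, 0.3189]
tool_rot: [-0.003, 0.077, 0.997, -0.002]
contact_force: [-1.1, 0.3, -0.6]
gripper_width: 0.0882
grasp_force: 0.0
```

```bash
python3 - <<'E'
from h import *
im,d=snap("side","side7"); cv2.imwrite("pics/c7.png",cv2.resize(im[100:270,230:500],(800,504))[...,::-1])
s=sensors.get_state(); print(s["tcp_pos"])
E
```

```text
[0.4990758  0.41280584 0.3213426 ]
```

View pics/c7.png

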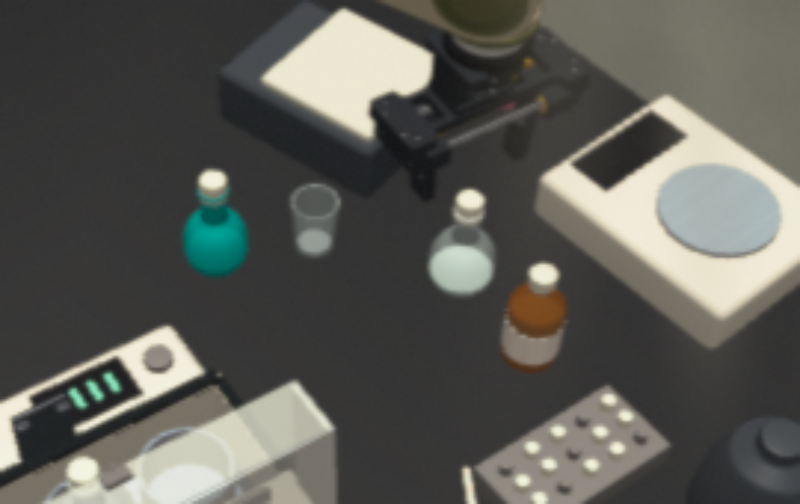

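The view shows the last new flask at (465,245) in place under the open gripper, with the reagent bottle (535,320) clear of it.

>>> move_arm(commands="0 0 0 0 0.07 -1.2 0; 0 0 0 0 0.07 -2.2 0; 0 0 0 0 0.07 -3 0; 0 0 0 0 0.07 -3.2 0; 0 0 0 0 0.07 -3.2 255")

```text
t: 31.08
tcp_pos: [0.4989, 0.4158, 0.2428]
tool_rot: [-0.0, 0.076, 0.997, -0.0]
contact_force: [-0.1, -0.1, 0.6]
gripper_width: 0.0834
grasp_force: 0.0
```

>>> move_arm(commands="0 0 0 0 0 0 255; 0 0 0 0 0 0 255; 0 0 0 0 0 0 255; 0 0 0 0 0 0 255; 0 0 0 0 0 0 255")

```text
t: 31.5
tcp_pos: [0.4982, 0.4167, 0.2432]
tool_rot: [0.0, 0.076, 0.997, 0.0]
contact_force: [0.2, 0.4, 0.0]
gripper_width: 0.0503
grasp_force: 0.0
```

>>> move_arm(commands="0 0 0 0 0 0 255; 0 0 0 0 0 0 255; 0 0 0 0 0 0 255; 0 0 0 0 0 0 255; 0 0 0 0 0 0 255")

```text
t: 31.92
tcp_pos: [0.4982, 0.4167, 0.2425]
tool_rot: [-0.0, 0.076, 0.997, 0.0]
contact_force: [0.4, 1.2, -0.2]
gripper_width: 0.0254
grasp_force: 15.0
```

>>> move_arm(commands="0 0 0 0 0 0.8 255; 0 0 0 0 0 2.2 255; 0 0 0 0 0 3.7 255; 0 0 0 0 0 5.2 255; 0 0 0 0 0 5.92 255")

```text
t: 32.33
tcp_pos: [0.4979, 0.4166, 0.3955]
tool_rot: [0.003, 0.076, 0.997, 0.002]
contact_force: [-0.1, 1.4, -0.1]
gripper_width: 0.0256
grasp_force: 15.0
```

>>> move_arm(commands="0 0 0 0.1 -1 0 255; 0 0 0 0.3 -2 0 255; 0 0 0 0.4 -3.2 0 255; 0 0 0 0.5 -4.3 0 255; 0 0 0 0.65 -5.3 0 255")

```text
t: 32.75
tcp_pos: [0.5142, 0.2827, 0.3904]
tool_rot: [-0.0, 0.076, 0.997, -0.0]
contact_force: [1.0, -0.3, -0.2]
gripper_width: 0.0256
grasp_force: 15.0
```

>>> move_arm(commands="0 0 0 0.1 -1 0 255; 0 0 0 0.3 -2 0 255; 0 0 0 0.4 -3.1 0 255; 0 0 0 0.5 -4.2 0 255; 0 0 0 0.65 -5.2 0 255")

```text
t: 33.17
tcp_pos: [0.5305, 0.1527, 0.3904]
tool_rot: [-0.0, 0.076, 0.997, -0.0]
contact_force: [-0.5, 0.5, -0.2]
gripper_width: 0.0253
grasp_force: 15.0
```

>>> move_arm(commands="0 0 0 0.2 -1.2 0 255; 0 0 0 0.4 -2.5 0 255; 0 0 0 0.5 -3.6 0 255; 0 0 0 0.6 -4.2 0 255; 0 0 0 0.65 -4.5 0 255")

```text
t: 33.58
tcp_pos: [0.5472, 0.0397, 0.3903]
tool_rot: [-0.0, 0.077, 0.997, -0.0]
contact_force: [0.2, 0.1, -1.1]
gripper_width: 0.0253
grasp_force: 15.0
```

>>> move_arm(commands="0 0 0 0 0 0 255; 0 0 0 0 0 0 255; 0 0 0 0 0 0 255; 0 0 0 0 0 -0.6 255; 0 0 0 0 0 -1.2 255")

```text
t: 34.0
tcp_pos: [0.5468, 0.0429, 0.3608]
tool_rot: [0.001, 0.075, 0.997, 0.0]
contact_force: [-0.3, 0.2, -1.2]
gripper_width: 0.0255
grasp_force: 15.0
```

>>> move_arm(commands="0 0 0 0 0 -0.7 255; 0 0 0 0 0 -1.3 255; 0 0 0 0 0 -1.8 255; 0 0 0 0 0 -2 255; 0 0 0 0 0 -2.2 255")

```text
t: 34.42
tcp_pos: [0.5469, 0.0426, 0.3052]
tool_rot: [-0.0, 0.075, 0.997, 0.0]
contact_force: [0.4, 0.5, -0.3]
gripper_width: 0.0256
grasp_force: 15.0
```

>>> move_arm(commands="0 0 0 0 0 -0.4 255; 0 0 0 0 0 -0.7 255; 0 0 0 0 0 -0.95 255; 0 0 0 0 0 -1.08 255; 0 0 0 0 0 -1.15 255")

```text
t: 34.83
tcp_pos: [0.547, 0.0417, 0.2763]
tool_rot: [-0.0, 0.076, 0.997, 0.0]
contact_force: [-1.1, 2.0, 10.6]
gripper_width: 0.0251
grasp_force: 15.0
```

>>> move_arm(commands="0 0 0 0 0 0 255; 0 0 0 0 0 0 255; 0 0 0 0 0 0 255")

```text
t: 35.08
tcp_pos: [0.547, 0.0416, 0.277]
tool_rot: [0.0, 0.076, 0.997, -0.0]
contact_force: [-0.6, -0.3, -0.8]
gripper_width: 0.0253
grasp_force: 15.0
```

>>> move_arm(commands="0 0 0 0 0 0 0; 0 0 0 0 0 0 0; 0 0 0 0 0 0 0; 0 0 0 0 0 0 0; 0 0 0 0 0 0.5 0")

```text
t: 35.5
tcp_pos: [0.5466, 0.0417, 0.2877]
tool_rot: [-0.002, 0.076, 0.997, 0.0]
contact_force: [0.1, -1.1, 0.2]
gripper_width: 0.0566
grasp_force: 0.0
```

>>> move_arm(commands="0 0 0 0 0 1.5 0; 0 0 0 0 0 3 0; 0 0 0 0 0 4.5 0; 0 0 0 0 0 6 0; 0 0 0 0 0 6.5 0")

```text
t: 35.92
tcp_pos: [0.5465, 0.0418, 0.4575]
tool_rot: [0.004, 0.076, 0.997, -0.0]
contact_force: [0.5, 1.2, 0.4]
gripper_width: 0.0879
grasp_force: 0.0
```

>>> move_arm(commands="0 0 0 -6 0 0 255; 0 0 0 -6 0 0 255; 0 0 0 -6 0 0 255; 0 0 0 -6 0 0 255; 0 0 0 -6 0 0 255")

```text
t: 36.33
tcp_pos: [0.393, 0.0423, 0.4524]
tool_rot: [0.0, 0.076, 0.997, -0.0]
contact_force: [1.1, 0.3, 0.6]
gripper_width: 0.0572
grasp_force: 0.0
```

```bash
python3 look.py top8; python3 - <<'E'
from h import *
im,d=snap("side","side8"); P=cloud("side",d)
w=P[200:350,170:360].reshape(-1,3); w=w[(w[:,2]>.16)&(w[:,0]>.55)&(w[:,0]<.75)&(w[:,1]<.15)&(w[:,1]>-.22)]
s=(w[:,:2]-[.534,-.0465])@np.array([[.9885,.151],[-.151,.9885]])
for z0 in(.16,.18,.2,.215,.225,.235): 
    m=(w[:,2]>z0)&(w[:,2]<z0+.015); print(z0,m.sum(), np.percentile(s[m],[2,50,98],axis=0).ravel() if m.any() else 0)
E
```

```text
bench
49 [214.8163 213.7755] [0.6064 0.4044] [0.6058 0.4042 0.1141]
cups
58 [328.1552 232.3793] [0.5479 0.0418] [0.5489 0.0422 0.1491]
57 [356.3509 237.1579] [ 0.5339 -0.0461] [ 0.5343 -0.0454  0.1498]
58 [384.6724 241.6724] [ 0.5208 -0.1347] [ 0.5198 -0.1355  0.1498]
carrier
58 [455.4483 247.8103] [ 0.5049 -0.3687] [ 0.5044 -0.3686  0.121 ]
61 [453.9672 273.4262] [ 0.423  -0.3628] [ 0.4242 -0.3627  0.1215]
0.16 522 [ 0.12202544 -0.15533036  0.1251083  -0.0102656   0.12754578  0.15197985]
0.18 537 [ 0.11980646 -0.1558126   0.12358483 -0.01189461  0.12635097  0.15109065]
0.2 550 [ 0.11855445 -0.15707541  0.12240541 -0.02036317  0.12488599  0.15323767]
0.215 709 [ 0.06408508 -0.15555378  0.12106849 -0.0153904   0.12536581  0.15193377]
0.225 3640 [ 0.06503783 -0.15292044  0.09665279 -0.00974914  0.1231814   0.15239424]
0.235 943 [ 0.06972186 -0.15239926  0.107013    0.00034682  0.12215722  0.15332937]
```

View pics/side8.png

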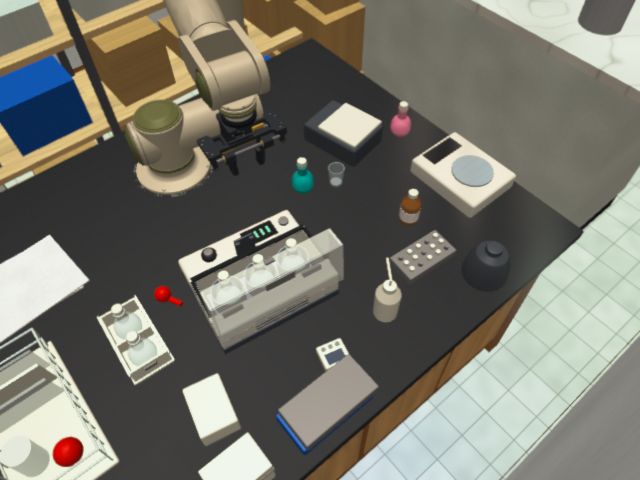

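All five flasks are placed: three in the cups at (228,285), (260,270) and (292,253), and two in the carrier at (122,322) and (140,350). The lid stands open behind them. Next I'll work out the arc that closes it from behind.

```bash
python3 - <<'E'
from h import *
o=np.array([.534,-.0465]); ax=np.array([.9885,-.151])
def wp(th,s=.108,h=.070):
    x=.062-s*np.cos(th)+h*np.sin(th); z=.1+s*np.sin(th)+h*np.cos(th)
    return np.r_[o+(x+.009)*ax, z+.166]
st=sensors.get_state()["tcp_pos"]; print(st)
pre=np.r_[o+.147*ax,.379]; print("pre",pre,(pre-st)/.025)
ths=np.r_[np.linspace(1.5,.05,20)]; W=[wp(t) for t in ths]
prev=pre
for c in range(4):
    print(c,"; ".join("%.2f %.2f %.2f"%tuple((w-prev)/.025) for w in W[5*c:5*c+5])); prev=W[5*c+4]
print("end",prev,"th0",wp(0),"stop",wp(-.072))
E
```

```text
[0.3965029  0.0417099  0.45234438]
pre [ 0.6793095 -0.068697   0.379    ] [11.31226413 -4.41627589 -2.9337751 ]
0 -0.55 0.08 -0.01; -0.89 0.14 0.16; -1.25 0.19 0.31; -1.62 0.25 0.43; -2.00 0.31 0.53
1 -0.38 0.06 0.06; -0.77 0.12 0.10; -1.16 0.18 0.10; -1.55 0.24 0.07; -1.93 0.29 0.02
2 -0.38 0.06 -0.09; -0.75 0.11 -0.20; -1.11 0.17 -0.34; -1.46 0.22 -0.51; -1.80 0.27 -0.71
3 -0.32 0.05 -0.22; -0.62 0.10 -0.47; -0.90 0.14 -0.74; -1.17 0.18 -1.03; -1.41 0.21 -1.34
end [ 0.50101723 -0.04146166  0.34131027] th0 [ 0.4974255 -0.040913   0.336    ] stop [ 0.49272436 -0.04019487  0.32804936]
```

>>> move_arm(commands="0 0 0 5.6 -2.2 0.2 255; 0 0 0 5.6 -2.2 0.2 255; 0 0 0 5.6 -2.2 0.2 255; 0 0 0 5.6 -2.2 0.2 255; 0 0 0 5.6 -2.2 0.2 255")

```text
t: 36.85
tcp_pos: [0.5417, -0.0155, 0.4546]
tool_rot: [-0.001, 0.077, 0.997, 0.0]
contact_force: [0.1, 0.4, -1.2]
gripper_width: 0.0152
grasp_force: 0.0
```

>>> move_arm(commands="0 0 0 5.71 -2.22 0 255; 0 0 0 5.71 -2.22 0 255; 0 0 0 5.71 -2.22 0 255; 0 0 0 5.71 -2.22 0 255; 0 0 0 5.71 -2.22 0 255")

```text
t: 37.27
tcp_pos: [0.6839, -0.071, 0.4527]
tool_rot: [-0.001, 0.076, 0.997, 0.0]
contact_force: [-0.0, -0.2, -1.0]
gripper_width: 0.0008
grasp_force: 0.0
```

>>> move_arm(commands="0 0 0 0 0 0 255; 0 0 0 0 0 -1 255; 0 0 0 0 0 -2 255; 0 0 0 0 0 -2.8 255; 0 0 0 0 0 -3.13 255")

```text
t: 37.68
tcp_pos: [0.6788, -0.068, 0.3761]
tool_rot: [-0.002, 0.075, 0.997, 0.0]
contact_force: [-0.1, -0.5, -0.2]
gripper_width: 0.0006
grasp_force: 0.0
```

```bash
python3 - <<'E'
from h import *
o=np.array([.534,-.0465]); ax=np.array([.9885,-.151])
def wp(th,s,h=.070):
    x=.062-s*np.cos(th)+h*np.sin(th); z=.1+s*np.sin(th)+h*np.cos(th)
    return np.r_[o+(x+.009)*ax, z+.166]
st=sensors.get_state()["tcp_pos"]; print(st,sensors.get_state()["contact_force"])
ths=np.linspace(1.5,.02,20); W=[wp(t,s) for t,s in zip(ths,np.linspace(.108,.124,20))]
prev=st
for c in range(4):
    print(c,"; ".join("%.2f %.2f %.2f"%tuple((w-prev)/.025) for w in W[5*c:5*c+5])); prev=W[5*c+4]
print("end",prev,"th0",wp(0,.124),"stop",wp(-.072,.124))
E
```

```text
[ 0.67884797 -0.06800741  0.37608434] [-0.14771901 -0.49402162 -0.18624723]
0 -0.53 0.06 0.10; -0.89 0.11 0.32; -1.26 0.17 0.50; -1.66 0.23 0.65; -2.06 0.29 0.77
1 -0.42 0.06 0.09; -0.84 0.13 0.14; -1.27 0.19 0.16; -1.70 0.26 0.14; -2.13 0.33 0.09
2 -0.43 0.07 -0.09; -0.85 0.13 -0.21; -1.26 0.19 -0.37; -1.66 0.25 -0.56; -2.04 0.31 -0.79
3 -0.37 0.06 -0.26; -0.71 0.11 -0.55; -1.03 0.16 -0.86; -1.33 0.20 -1.21; -1.60 0.24 -1.58
end [ 0.48301782 -0.03871213  0.33846584] th0 [ 0.4816095 -0.038497   0.336    ] stop [ 0.47694934 -0.03778513  0.32689835]
```

>>> move_arm(commands="0 0 0 -0.53 0.06 0 255; 0 0 0 -0.89 0.11 0.2 255; 0 0 0 -1.26 0.17 0.38 255; 0 0 0 -1.66 0.23 0.53 255; 0 0 0 -2.06 0.29 0.65 255")

```text
t: 38.1
tcp_pos: [0.6275, -0.0612, 0.3965]
tool_rot: [0.002, 0.076, 0.997, -0.0]
contact_force: [5.2, -0.2, -0.9]
gripper_width: 0.0003
grasp_force: 2.0
```

>>> move_arm(commands="0 0 0 -0.42 0.06 0.09 255; 0 0 0 -0.84 0.13 0.14 255; 0 0 0 -1.27 0.19 0.16 255; 0 0 0 -1.7 0.26 0.14 255; 0 0 0 -2.13 0.33 0.09 255")

```text
t: 38.52
tcp_pos: [0.5742, -0.0529, 0.3989]
tool_rot: [0.002, 0.076, 0.997, -0.0]
contact_force: [4.3, -1.3, 0.2]
gripper_width: 0.001
grasp_force: 1.8
```

```bash
python3 - <<'E'
from h import *
im,d=snap("side","side9"); cv2.imwrite("pics/c9.png",cv2.resize(im[130:370,150:400],(625,600))[...,::-1]); print(sensors.get_state()["tcp_pos"])
E
```

```text
[ 0.57272752 -0.05249687  0.39867576]
```

View pics/c9.png

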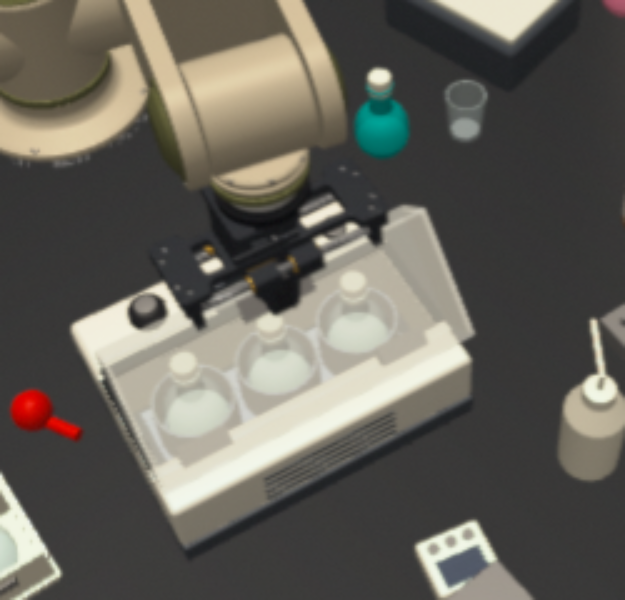

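The lid is half down with the closed fingers (285,290) on its outer face, pushing at about 4–5 N. I'll carry on along the arc.

>>> move_arm(commands="0 0 0 -0.43 0.07 -0.09 255; 0 0 0 -0.85 0.13 -0.21 255; 0 0 0 -1.26 0.19 -0.37 255; 0 0 0 -1.66 0.25 -0.56 255; 0 0 0 -2.04 0.31 -0.79 255")

```text
t: 38.98
tcp_pos: [0.5236, -0.0453, 0.3789]
tool_rot: [0.002, 0.076, 0.997, -0.0]
contact_force: [2.5, -0.5, 3.0]
gripper_width: 0.0006
grasp_force: 1.8
```

>>> move_arm(commands="0 0 0 -0.37 0.06 -0.26 255; 0 0 0 -0.71 0.11 -0.55 255; 0 0 0 -1.03 0.16 -0.86 255; 0 0 0 -1.33 0.2 -1.21 255; 0 0 0 -1.6 0.24 -1.58 255")

```text
t: 39.4
tcp_pos: [0.4837, -0.0393, 0.3392]
tool_rot: [0.002, 0.076, 0.997, -0.0]
contact_force: [3.3, 0.2, 4.2]
gripper_width: 0.0004
grasp_force: 2.0
```

>>> move_arm(commands="0 0 0 0 0 0 255; 0 0 0 0 0 0 255")

```text
t: 39.57
tcp_pos: [0.4838, -0.0394, 0.3385]
tool_rot: [-0.0, 0.076, 0.997, 0.0]
contact_force: [-0.4, 0.2, 1.3]
gripper_width: 0.0002
grasp_force: 0.3
```

>>> move_arm(commands="0 0 0 -0.05 0 -0.15 255; 0 0 0 -0.1 0 -0.3 255; 0 0 0 -0.13 0 -0.42 255; 0 0 0 -0.15 0 -0.5 255; 0 0 0 -0.15 0 -0.53 255")

```text
t: 39.98
tcp_pos: [0.4798, -0.0391, 0.328]
tool_rot: [0.001, 0.075, 0.997, -0.0]
contact_force: [-15.9, 4.7, 37.6]
gripper_width: 0.0005
grasp_force: 19.7
```

>>> move_arm(commands="0 0 0 0 0 0 255; 0 0 0 0 0 0 255")

```text
t: 40.15
tcp_pos: [0.4798, -0.0391, 0.328]
tool_rot: [0.001, 0.075, 0.997, -0.0]
contact_force: [-14.9, 3.7, 30.7]
gripper_width: 0.0005
grasp_force: 16.2
```

>>> move_arm(commands="0 0 0 0 0 0.4 255; 0 0 0 0 0 0.8 255; 0 0 0 0 0 1.6 255; 0 0 0 0 0 2.4 255; 0 0 0 0 0 2.4 255")

```text
t: 40.57
tcp_pos: [0.4807, -0.0396, 0.3884]
tool_rot: [0.003, 0.076, 0.997, -0.001]
contact_force: [-0.1, -0.8, 1.7]
gripper_width: 0.0006
grasp_force: 0.0
```

>>> move_arm(commands="0 0 0 -3 -2.9 1 255; 0 0 0 -3 -2.9 1 255; 0 0 0 -3 -2.9 1 255; 0 0 0 -3 -2.9 1 255; 0 0 0 -3 -2.9 1 255")

```text
t: 40.98
tcp_pos: [0.4049, -0.1126, 0.4097]
tool_rot: [0.0, 0.077, 0.997, -0.0]
contact_force: [0.2, -0.2, 0.2]
gripper_width: 0.0001
grasp_force: 0.0
```

>>> move_arm(commands="0 0 0 0 0 0 255; 0 0 0 0 0 0 255; 0 0 0 0 0 0 255; 0 0 0 0 0 0 255; 0 0 0 0 0 0 255")

```text
t: 41.4
tcp_pos: [0.4055, -0.1117, 0.4093]
tool_rot: [-0.0, 0.075, 0.997, 0.0]
contact_force: [0.4, -0.7, 0.1]
gripper_width: 0.0004
grasp_force: 0.0
```

```bash
python3 - <<'E'
from h import *
im,d=snap("side","side10"); cv2.imwrite("pics/c10.png",cv2.resize(im[130:370,150:400],(625,600))[...,::-1])
P=cloud("side",d); print(sensors.get_state()["tcp_pos"])
w=P.reshape(-1,3); s=(w[:,:2]-[.534,-.0465])@np.array([[.9885,.151],[-.151,.9885]])
for x0 in(-.06,-.03,0,.03,.05):
  m=(abs(s[:,0]-x0)<.008)&(abs(s[:,1])<.13)&(w[:,2]>.14)&(w[:,2]<.26)
  print(x0,m.sum(),np.percentile(w[m,2],[10,50,90]) if m.any() else 0)
E
```

```text
[ 0.4054608  -0.11180978  0.40931762]
-0.06 517 [0.16682371 0.16978532 0.17308453]
-0.03 606 [0.16619156 0.16906666 0.17147292]
0 635 [0.16599132 0.16880606 0.17132671]
0.03 671 [0.16597592 0.16842433 0.17122708]
0.05 690 [0.16583016 0.16833602 0.17096045]
```

View pics/c10.png

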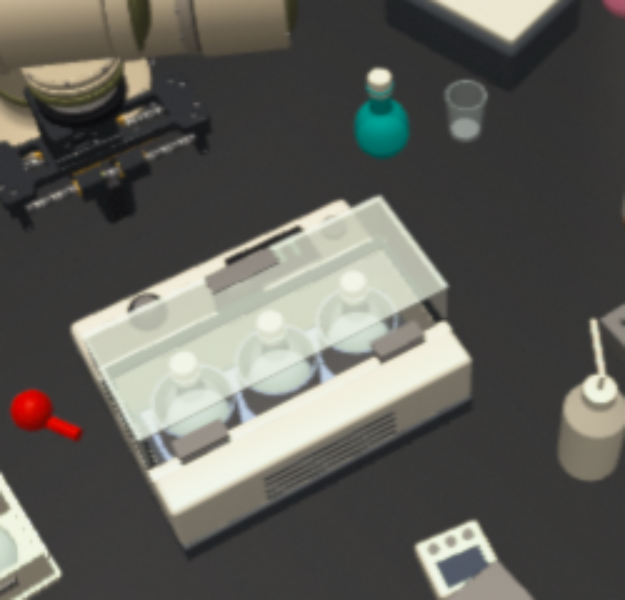

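The lid lies flat at about z = 0.168 and is latched, with the flasks standing under it. Next is the start button.

>>> move_arm(commands="0 0 0 -0.08 -0.06 -1.4 255; 0 0 0 -0.08 -0.06 -2.8 255; 0 0 0 -0.08 -0.06 -4.2 255; 0 0 0 -0.08 -0.06 -5 255; 0 0 0 -0.08 -0.06 -5.3 255")

```text
t: 41.87
tcp_pos: [0.4029, -0.1133, 0.2745]
tool_rot: [-0.002, 0.076, 0.997, 0.001]
contact_force: [0.2, -0.3, -0.3]
gripper_width: 0.0003
grasp_force: 0.0
```

>>> move_arm(commands="0 0 0 0 0 -0.3 255; 0 0 0 0 0 -0.5 255; 0 0 0 0 0 -0.65 255; 0 0 0 0 0 -0.75 255; 0 0 0 0 0 -0.8 255")

```text
t: 42.28
tcp_pos: [0.4035, -0.1137, 0.2575]
tool_rot: [0.001, 0.076, 0.997, -0.0]
contact_force: [-0.8, 0.9, 4.6]
gripper_width: 0.0004
grasp_force: 1.9
```

>>> move_arm(commands="0 0 0 0 0 -0.03 255; 0 0 0 0 0 -0.03 255")

```text
t: 42.45
tcp_pos: [0.4034, -0.1137, 0.2573]
tool_rot: [0.001, 0.076, 0.997, -0.001]
contact_force: [-0.7, 1.1, 8.7]
gripper_width: 0.0002
grasp_force: 4.5
```

>>> move_arm(commands="0 0 0 0 0 1 255; 0 0 0 0 0 2 255; 0 0 0 0 0 3.5 255; 0 0 0 0 0 5 255; 0 0 0 0 0 5 255")

```text
t: 42.87
tcp_pos: [0.4035, -0.1136, 0.3875]
tool_rot: [0.005, 0.076, 0.997, -0.003]
contact_force: [0.5, 0.1, 0.3]
gripper_width: 0.0005
grasp_force: 0.0
```

>>> move_arm(commands="0 0 0 -2 0 0 255; 0 0 0 -2 0 0 255; 0 0 0 -2 0 0 255; 0 0 0 -2 0 0 255; 0 0 0 -2 0 0 255")

```text
t: 43.28
tcp_pos: [0.3539, -0.1138, 0.3813]
tool_rot: [0.0, 0.076, 0.997, -0.0]
contact_force: [-0.4, 0.3, -0.7]
gripper_width: 0.0008
grasp_force: 0.0
```

>>> move_arm(commands="0 0 0 0 0 0 255; 0 0 0 0 0 0 255; 0 0 0 0 0 0 255; 0 0 0 0 0 0 255; 0 0 0 0 0 0 255")

```text
t: 43.7
tcp_pos: [0.3534, -0.1136, 0.3812]
tool_rot: [-0.0, 0.076, 0.997, 0.0]
contact_force: [-0.2, 0.2, 0.8]
gripper_width: 0.0003
grasp_force: 0.0
```

```bash
python3 - <<'E'
from h import *
im,d=snap("side","side11"); P=cloud("side",d); w=P.reshape(-1,3); s=(w[:,:2]-[.534,-.0465])@np.array([[.9885,.151],[-.151,.9885]])
for x0 in(-.03,.03):
  m=(abs(s[:,0]-x0)<.008)&(abs(s[:,1])<.13)&(w[:,2]>.14)&(w[:,2]<.26); print(x0,np.median(w[m,2]))
print(env.hand_in())
E
```

```text
-0.03 0.1688956054075872
0.03 0.16857279877165626
the job is handed in; nothing more can be done
None
```

The job is handed in at about 44 s of the 210 s limit: both finished flasks are in the carrier, all three new flasks are in the cups, the lid is shut and latched by my measurements, and the start button was pressed; the hand-in returned no verdict.

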